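# Wind the pillar lift up to its index

### The arm

A 6-joint arm with a two-finger parallel gripper is mounted at the origin on a cart in front of the work surface, level with it; the furniture and walls round the work are solid. World frame = base frame: x ahead of the robot, y to its left, z up, the work surface at z = 0. Lengths are in m, angles in rad, forces in N, time in s.
With the tool pointing down it reaches from about 0.375 to 0.75 m from the base axis. Payload 9 kg.
Tool frame: the origin (TCP) lies on the centre line of the jaws, within the pads' length; the fingertips stand 17 mm ahead of it and the grasp point (between the pads) lies 2 mm behind it; x points along the fingers, z is the direction in which the jaws open and shut, and the axes are right-handed (so a half turn about x gives the same grasp; the last joint's range is limited). The gripper opens to 85 mm and grips with 20 to 120 N. Pads are 22 mm wide; open, the fingers measure 114 mm over their backs; the gripper's body (76 mm by 85 mm) begins 54 mm behind the grasp point. The pads swing forward as they close: fully open they stand 13 mm farther back than shut.
Start: joints at [-1.472, 0.104, 0.097, 1.564, 0, 1.353], TCP at [0.187, -0.57, 0.214] pointing down, gripper open.
Joint ranges: [-2.99, 2.99], [-0.84, 1.86], [-1.1, 1.16], [-1.84, 2.11], [-1.51, 1.56], [-3.14, 3.14]. Speed limits (rad/s): [2.22, 2.22, 2.57, 3.14, 3.14, 3.14].

### API

Orientations are given as a 3x3 rotation matrix whose columns are the frame's x, y, z axes.
In Python, from workcell import manip gives the robot as it stands. The module is installed in compiled form; this text tells all that it offers.
- The arm moves only by the shell command python3 -m creep 'ROWS'. ROWS is JSON, a list of rows, each an object of numbers: "ax", "ay", "az": the turn, a rotation vector about the tool's x, y, z in degrees; "tx", "ty", "tz": the shift along the tool's x, y, z in mm; "fingers": the closure, from -1 (fully open) to 1 (shut). In form: [{"ax": .., "ay": .., "az": .., "tx": .., "ty": .., "tz": .., "fingers": ..}, ...]. A call has 1 to 20 rows; each row is the pose to reach, as a shift and turn from the pose commanded when the call began, along the tool's axes at that moment; what a row does not reach only later rows make up. A row lasts 1/12 s, in which the tool goes at most 41.7 mm and 7.16 degrees, less where a joint would pass 70% of its speed; a pose out of reach is approached as far as the arm can. A call with a gripper value outside its range is refused whole. The fingers move at their own pace and stop on an object; the grip force is fixed at half the most. Time passes only in rows, so rows that repeat a pose let the fingers close. It gives the time, the measured TCP pose, the force and the opening at its end, in the units of the state.
- manip.state(): the state, without advancing time (a new reading comes with each control period).
- manip.read_camera(name): name is "scene" or "top" or "wrist"; returns the picture (480x640x3 uint8, red, green, blue); there is no depth.
- manip.camera_model(name): a dict with "mtx" (3x3 intrinsics, pixels), "extrinsics" (4x4, takes a point from camera to world coordinates); the wrist camera has in their place "mount" (4x4, takes a point from camera to tool coordinates, whose origin is the TCP and whose axes are the tool frame's). Camera axes: x right, y up, looking along -z (the intrinsics and any distortion apply to the point x, -y, -z); pixel columns grow to the right and rows downward; lengths in m; the calibration is good to about 2 mm. A picture is of the moment at which its call begins: read the wrist's pose just before it. camera_model takes no time and is no camera call.
- manip.hand_in(): hands the job in, once; it reports no verdict.
Trained networks look in the newest picture that a camera, given by its name, has taken for a name from the list of things; names that differ only in an ending like _2 or _b are one class to them, and where a whole thing is asked for, a point or a joint stands for the part that bears it (a point fixed in the world has none). Each returns a list of dicts, best first, with "score" (0 to 1); they miss things now and then, are a little off and sometimes report something else, mostly with a low value. They report only what shows in the picture. A call takes as long as a camera call. They do not tell look-alikes from the thing itself.
- manip.boxes_of(camera, name): "location" ([x, y, z] in m, in the coordinates of the camera as it stood for that picture, good to about 4 mm: the middle of the surface that is visible of it).
The state is a dict: "clock": time; "qpos": joint angles; "joint_vel": joint speeds; "tau": joint torques, N m; "position": TCP position; "ee_rot": TCP orientation; "force": force on the tool from outside, world axes, zero at the start; "ft_torque": the same for the moment, N m; "opening": opening from 0.0 (shut) to 1.0 (fully open).
Only numpy, scipy, OpenCV 4.12 (cv2) and the standard library are available. Lean on these libraries where they do the work, as an engineer would, in place of code of your own. Each camera call takes 0.05 s, during which the arm holds its last target.

### The job

Raise the sample stage of the pillar lift to the height set on its gauge post: fit the loose crank fully down on the lift's square shaft, let go of it, then take it by its upright turning grip and wind the shaft until the top of the stage is level with the top of the index finger. Leave the crank on the shaft, the index as it is set and the beaker standing upright on the stage, and do not disturb the vial or the two weights.

Things in the scene. Friction and masses are not known exactly. Their poses are not given: they have to be found in the camera images.
- lift: Grey pillar lift, fixed; base 110 x 355 mm, 17 mm high, long along its y. Origin: on the bench under the crank shaft's axis; z up. Stage centre at y = +180 mm, gauge post (11 mm thick, top at 152 mm) at y = +268 mm. Under the shaft a 74 mm square gear housing (top at 82 mm), on it a 38 mm round boss (top at 100 mm). It stays at any height it is left at.
- shaft_seat (a point): Top of the boss on the upright shaft's axis, 100 mm above the bench; the hub sits down on this face. The steel shaft above it is 20 mm square, 22 mm high, with a dome that ends 31 mm above this point. It starts with its flats parallel to the lift's x and y axes; friction about 0.05 N m.
- stage (a joint): Height of the stage over its lowest place, in m; 0 at the start, its top then 75 mm above the bench. Turning the shaft clockwise (seen from above) raises it, 20 mm a full turn; anticlockwise lowers it. Travel 57 mm.
- stage_edge (a point): On the top face of the steel stage (110 x 110 x 8 mm plate on a pillar), at the middle of its edge beside the gauge post; rises with the stage.
- index_tip (a point): Top face of the dark index finger's tip, which points from a collar on the gauge post to the stage edge, 5 mm short of it. Set 20 to 40 mm above the starting height of the stage. The finger is 10 mm wide and 4 mm thick.
- crank: Loose steel crank, 0.24 kg, lying flat, grip up. Origin: centre of its hub's underside. Hub 38 x 38 mm, 34 mm high, faces square to its x and y, with a 24 mm square socket right through (mouth widened below), so it fits the shaft in any of four yaws with about 2 mm and 0.2 rad play. The arm (18 mm wide, 23 to 32 mm above the origin) leaves the hub along +x.
- crank_grip: The crank's black upright grip, on the end of the arm: 20 mm thick, 36 mm high (33 to 69 mm above the crank's underside), round, free to spin on its pin. Its origin, at the middle of its height where to hold it, is 54 mm above the crank's underside and 70 mm from the hub's axis along the crank's +x.
- beaker: Empty glass beaker, 46 mm wide and 60 mm high, standing loose on the stage; origin at the centre of its underside.
- vial: Bystander: small vial with a black cap, 25 mm wide, 54 mm high; origin under its centre.
- big_weight: Bystander: knobbed grey weight, 30 mm wide, 52 mm high; origin under its centre.
- small_weight: Bystander: knobbed grey weight, 24 mm wide, 42 mm high; origin under its centre.
Not all that is in view belongs to the job. Of the things like the beaker, leave any that is blue; of the rest the smaller one is meant.

How it is judged:
On the way, in this order (a step that is already met when the one before it is completed fails the run):
1. the crank sits fully down on the shaft and is let go, the stage still within 6 mm of its lowest place (distance between crank and shaft_seat below 0.006 m and angle between crank's own z axis and vertical below 0.12 rad and contact force between the fingers and crank below 0.05 N and value of joint stage below 0.006 m), for 0.1 s.
2. the stage is more than 10 mm up while the fingers hold the crank's grip, the crank still on the shaft (value of joint stage above 0.01 m and contact force between the fingers and crank_grip above 0.3 N and distance between crank and shaft_seat below 0.01 m), for 0.1 s.
At the end, for the whole second after the job is handed in: The top of the stage is within 4 mm of the top of the index finger in height; the crank sits on the shaft (its underside's centre within 8 mm of the seat, tilted less than 0.12 rad) and is at rest; the beaker stands upright on the stage (z of stage_edge in the frame of index_tip between -0.004 and 0.004 m and distance between crank and shaft_seat below 0.008 m and angle between crank's own z axis and vertical below 0.12 rad and linear speed of crank below 0.02 m/s and angle between beaker's own z axis and vertical below 0.1 rad and z of beaker in the frame of stage_edge between -0.006 and 0.006 m); the robot touches nothing.
It fails at once if the beaker is tipped (angle between beaker's own z axis and vertical above 0.4 rad).
It fails at once if the index is shifted by more than 2 mm (distance of index_tip from where it was at the start of the episode above 0.002 m).
It fails at once if the vial is moved by more than 30 mm (distance of vial from where it was at the start of the episode above 0.03 m).
It fails at once if a weight is moved by more than 30 mm (distance of any of big_weight, small_weight from where it was at the start of the episode above 0.03 m).
It also fails if it takes over 67 s, if anything falls off the work surface, if the arm or the gripper's body presses on something with over 40 N, if the wrist force passes 120 N, or if a joint passes its speed limit or range.

## Working session

There is one attempt and no reset: what is moved stays moved. The work goes in short steps, Python scripts to look and compute and a shell command to move; the robot and the scene stay as the last step left them, time stands still between calls to the robot, and variables do not carry over. Pictures are saved under pics/ and viewed, and the job is handed in when it is done.

```bash
mkdir -p pics; ls
cat > h.py <<'E'
import numpy as np, cv2
from workcell import manip
def snap(cam,fn):
    im=manip.read_camera(cam); cv2.imwrite('pics/'+fn,cv2.cvtColor(im,cv2.COLOR_RGB2BGR)); return im
def ext(cam,st=None):
    m=manip.camera_model(cam)
    if 'extrinsics' in m: return np.array(m['mtx']),np.array(m['extrinsics'])
    st=st or manip.state()
    T=np.eye(4);T[:3,:3]=st['ee_rot'];T[:3,3]=st['position']
    return np.array(m['mtx']),T@np.array(m['mount'])
def ray(K,E,u,v):
    d=np.array([(u-K[0,2])/K[0,0],-(v-K[1,2])/K[1,1],-1.]); return E[:3,3],E[:3,:3]@d
def onz(K,E,u,v,z):
    o,d=ray(K,E,u,v); return o+d*(z-o[2])/d[2]
def tri(a,b):
    (o1,d1),(o2,d2)=a,b
    d1=d1/np.linalg.norm(d1);d2=d2/np.linalg.norm(d2)
    s=np.linalg.lstsq(np.stack([d1,-d2],1),o2-o1,rcond=None)[0]
    p,q=o1+s[0]*d1,o2+s[1]*d2
    return (p+q)/2,np.linalg.norm(p-q)
def proj(K,E,p):
    c=np.linalg.inv(E)@np.append(p,1); return K[0,2]+K[0,0]*c[0]/-c[2], K[1,2]+K[1,1]*c[1]/c[2]
E
python3 - <<'E'
from h import *
np.set_printoptions(precision=4,suppress=True)
for c in ['scene','top']:
    snap(c,c+'0.png'); K,E=ext(c); print(c,K,E, manip.camera_model(c).keys())
    for n in ['lift','crank','crank_grip','beaker','vial','big_weight','small_weight','stage_edge','index_tip','shaft_seat','stage']:
        try: r=manip.boxes_of(c,n)
        except Exception as e: print(n,e); continue
        for d in r: 
            p=np.array(d['location']); w=(E@np.append(p,1))[:3]
            print(c,n,round(d['score'],2),w,np.round(proj(K,E,w)), [k for k in d if k not in('score','location')])
print(manip.state()); print(manip.camera_model('wrist'))
E
```

```text
pics
scene [[479.2446   0.     319.8643]
 [  0.     479.2446 240.3258]
 [  0.       0.       1.    ]] [[ 0.622   0.4104 -0.6668 -0.1669]
 [-0.7828  0.3065 -0.5416 -0.5072]
 [-0.0179  0.8589  0.5119  0.6211]
 [ 0.      0.      0.      1.    ]] dict_keys(['mtx', 'extrinsics'])
scene lift 0.98 [0.5323 0.049  0.029 ] [324. 263.] []
scene crank 0.61 [ 0.4586 -0.1968  0.0284] [404. 325.] []
scene crank_grip 0.63 [ 0.3563 -0.1412  0.0345] [348. 340.] []
scene crank_grip 0.52 [ 0.4915 -0.2296  0.0554] [430. 312.] []
scene beaker 0.6 [0.5835 0.1962 0.1077] [289. 206.] []
scene beaker 0.58 [0.4    0.1772 0.0378] [241. 267.] []
scene beaker 0.17 [ 0.4568 -0.1971  0.0268] [404. 326.] []
scene vial 0.72 [ 0.3549 -0.1393  0.0334] [346. 341.] []
scene big_weight 0.65 [ 0.6621 -0.1817  0.0228] [446. 275.] []
scene big_weight 0.54 [0.5776 0.1745 0.0751] [294. 221.] []
scene stage_edge 0.88 [0.5773 0.1762 0.0747] [294. 221.] []
scene shaft_seat 0.85 [0.5281 0.0524 0.0311] [322. 263.] []
top [[553.9983   0.     317.8328]
 [  0.     553.9983 236.4119]
 [  0.       0.       1.    ]] [[-0.0839  0.9753 -0.
[... 1027 characters left out ...]
 ,  0.0011]), 'tau': array([ -0.0008, -55.6764,  50.3767,   0.0012,  -0.0003,   0.    ]), 'position': array([ 0.1869, -0.5702,  0.2142]), 'ee_rot': array([[-0.    ,  0.9502,  0.3116],
       [-0.0001,  0.3116, -0.9502],
       [-1.    , -0.    ,  0.0001]]), 'force': array([-0.4423,  0.7502,  1.4362]), 'ft_torque': array([-0.0029, -0.0163, -0.0031]), 'opening': 1.0023986741430315}
{'mtx': array([[350.594 ,   0.    , 317.9699],
       [  0.    , 350.594 , 236.7224],
       [  0.    ,   0.    ,   1.    ]]), 'mount': array([[-0.0009,  0.2681, -0.9634, -0.1599],
       [-0.0005,  0.9634,  0.2681,  0.0667],
       [ 1.    ,  0.0008, -0.0007, -0.0001],
       [ 0.    ,  0.    ,  0.    ,  1.    ]])}
```

View pics/scene0.png

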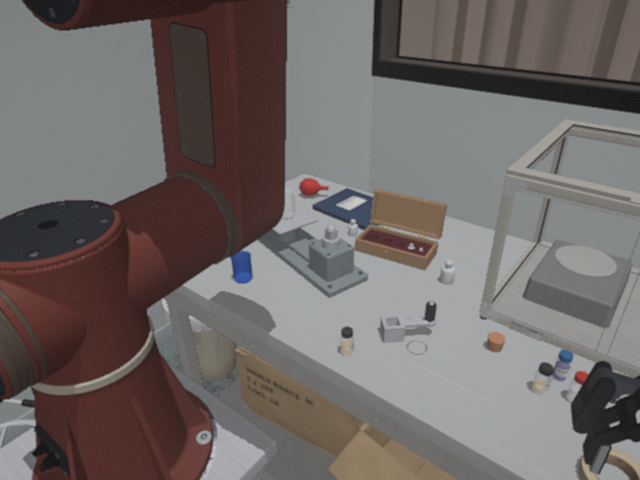

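View pics/top0.png

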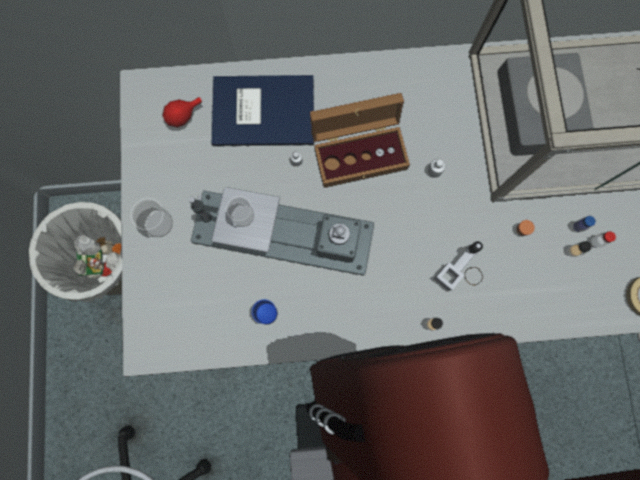

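The top picture shows the shaft at about (339,233), the crank hub at (450,276) with its black grip at (475,246), and a vial at (434,323). The weights are at (437,167) and (296,158). There are three beakers: blue at (264,312), large clear at (150,216), and small clear on the stage at (239,210). The last one is the beaker that is meant. There is only one crank; the thin ring at (474,276) is clutter. I'll check this in close crops.

Run:
```python
import cv2,numpy as np
im=cv2.imread('pics/top0.png')
a=cv2.resize(im[225:305,420:500],(400,400),interpolation=cv2.INTER_CUBIC)
b=cv2.resize(im[200:280,300:380],(400,400),interpolation=cv2.INTER_CUBIC)
cv2.imwrite('pics/topcrop.png',np.hstack([a,b]))
im=cv2.imread('pics/scene0.png')
a=cv2.resize(im[290:360,370:450],(400,350),interpolation=cv2.INTER_CUBIC)
b=cv2.resize(im[220:290,290:370],(400,350),interpolation=cv2.INTER_CUBIC)
cv2.imwrite('pics/scenecrop.png',np.hstack([a,b]))
```

```text
(no output)
```

View pics/topcrop.png

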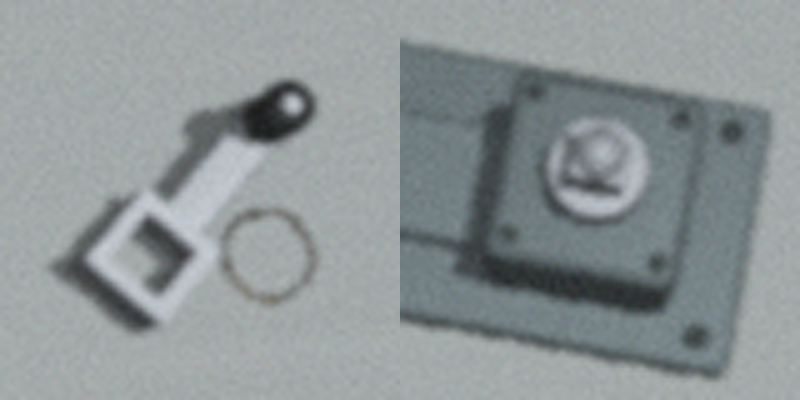

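View pics/scenecrop.png

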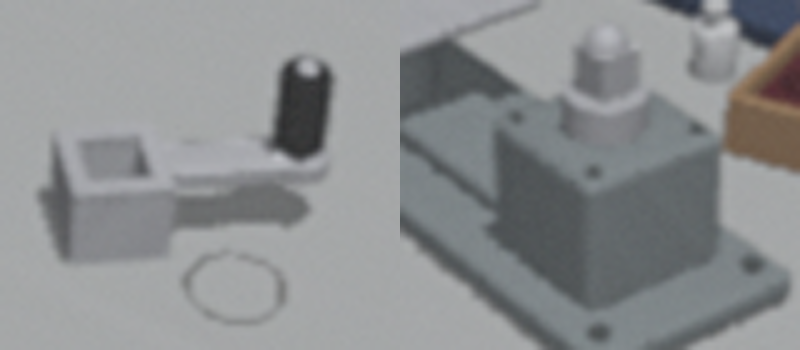

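Run:
```python
from h import *
np.set_printoptions(precision=4,suppress=True)
K,E=ext('top');K2,E2=ext('scene')
t=lambda x,y:(420+x/5,225+y/5)
hub=[t(145,188),t(218,247),t(158,325),t(84,255)]
P=[onz(K,E,u,v,.034) for u,v in hub]; print('hub top',np.array(P),np.mean(P,0))
s=lambda x,y:(370+x/5,290+y/5)
hs=[s(143,125),s(175,175),s(72,182),s(53,133)]
# match: ring order by scene projection
for p in P: print('exp scene',proj(K2,E2,p))
print(hs)
g=t(292,102); print('grip top',onz(K,E,*g,.069)); print(proj(K2,E2,onz(K,E,*g,.069)),s(306,62))
print('grip tri',tri(ray(K,E,*g),ray(K2,E2,*s(306,62))))
l=lambda x,y:(300+(x-400)/5,200+y/5)
c=l(597,168);b=onz(K,E,*c,.1);print('boss',b,proj(K2,E2,b))
H=[onz(K,E,*l(*q),.082) for q in[(525,70),(705,108),(670,298),(487,262)]];print(np.array(H),np.mean(H,0))
d=H[0]-H[1];print('yaw y', np.degrees(np.arctan2(d[1],d[0])));d=H[3]-H[2];print(np.degrees(np.arctan2(d[1],d[0])))
d=l(601,147);ss=(290+(605-400)/5,220+30/5);print('dome',tri(ray(K,E,*d),ray(K2,E2,*ss)))
# lift base corners z=.017
B=[onz(K,E,*q,.017) for q in[(204,192),(374,222),(364,274),(192,243)]];print(np.array(B));print(np.mean(B,0))
for i,j in((0,1),(3,2)):
  d=B[i]-B[j];print(np.degrees(np.arctan2(d[1],d[0])),np.linalg.norm(d))
```

```text
hub top [[ 0.4744 -0.1776  0.034 ]
 [ 0.4492 -0.2027  0.034 ]
 [ 0.4212 -0.1756  0.034 ]
 [ 0.4504 -0.1507  0.034 ]] [ 0.4488 -0.1766  0.034 ]
exp scene (np.float64(399.91031330614044), np.float64(314.3350543130244))
exp scene (np.float64(404.81507909538396), np.float64(326.7698390142557))
exp scene (np.float64(383.9781247538642), np.float64(328.91307614425546))
exp scene (np.float64(380.97877608284386), np.float64(315.2954510782446))
[(398.6, 315.0), (405.0, 325.0), (384.4, 326.4), (380.6, 316.6)]
grip top [ 0.4975 -0.2285  0.069 ]
(np.float64(431.93257987475715), np.float64(303.8027785545759)) (431.2, 302.4)
grip tri (array([ 0.4968, -0.2273,  0.0722]), np.float64(0.0005085277959100782))
boss [0.5358 0.0327 0.1   ] (np.float64(330.9653085033836), np.float64(237.3951205551098))
[[ 0.5795  0.0553  0.082 ]
 [ 0.5591 -0.011   0.082 ]
 [ 0.4881  0.0092  0.082 ]
 [ 0.5074  0.0757  0.082 ]] [0.5336 0.0323 0.082 ]
yaw y 72.88222693999573
73.87227214537586
dome (array([0.537 , 0.0325, 0.1276]), np.float64(0.0012964127158823877))
[[ 0.6623  0.2936  0.017 ]
 [ 0.5711 -0.0432  0.017 ]
 [ 0.4684 -0.0126  0.017 ]
 [ 0.5589  0.3218  0.017 ]]
[0.5652 0.1399 0.017 ]
74.84780308058545 0.34886168690155417
74.85039733862996 0.3464336528546415
```

The crops show the right thing: the crank hub centre is at about (0.449, -0.177), with yaw about -47°. The shaft is at about (0.535, 0.0325) and the lift yaw is about -15.5°. Next I move above the hub.

```bash
python3 -m creep '[{"ax":-7,"ty":23,"tz":-18},{"ax":-14,"ty":46,"tz":-36},{"ax":-21,"ty":69,"tz":-54},{"ax":-28,"ty":92,"tz":-72},{"ax":-35,"ty":115,"tz":-90},{"ax":-42,"ty":138,"tz":-108},{"ax":-49,"ty":161,"tz":-126},{"ax":-56,"ty":184,"tz":-144},{"ax":-63,"ty":207,"tz":-162},{"ax":-70,"ty":230,"tz":-180},{"ax":-77,"ty":253,"tz":-198},{"ax":-84,"ty":276,"tz":-216},{"ax":-91,"ty":299,"tz":-234},{"ax":-98,"ty":322,"tz":-252},{"ax":-105,"ty":345,"tz":-270},{"ax":-112,"ty":365,"tz":-286},{"ax":-115,"ty":371,"tz":-292},{"ax":-115,"ty":371,"tz":-292},{"ax":-115,"ty":371,"tz":-292}]'
python3 - <<'E'
from h import *
np.set_printoptions(precision=4,suppress=True)
st=manip.state(); snap('wrist','w1.png'); print(st['qpos'],st['position'],st['ee_rot'],st['clock'],st['force'])
K,E=ext('wrist',st)
for n in ['crank','crank_grip']:
  for d in manip.boxes_of('wrist',n):
    w=(E@np.append(d['location'],1))[:3];print(n,round(d['score'],2),w,proj(K,E,w))
E
```

```text
[-1.4717  0.1041  0.0973  1.5639 -0.      1.3531] [ 0.1869 -0.5702  0.2142] [[-0.      0.9502  0.3116]
 [-0.0001  0.3116 -0.9502]
 [-1.     -0.      0.0001]] 1.2 [-0.4423  0.7502  1.4362]validation failed for argument at $[0]...
```

View pics/w1.png

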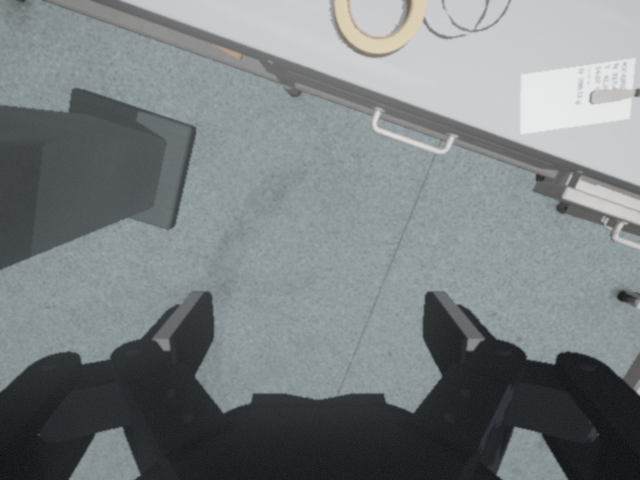

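The row format was refused, because every row needs all the fields. The wrist view shows only the floor between the open fingers and the table edge at the top of the picture. I'll resend with full rows.

```bash
python3 -m creep '[{"ax":-14,"ay":0,"az":0,"ty":46,"tx":0,"tz":-36,"fingers":-1},{"ax":-14,"ay":0,"az":0,"ty":46,"tx":0,"tz":-36,"fingers":-1},{"ax":-28,"ay":0,"az":0,"ty":92,"tx":0,"tz":-72,"fingers":-1},{"ax":-28,"ay":0,"az":0,"ty":92,"tx":0,"tz":-72,"fingers":-1},{"ax":-42,"ay":0,"az":0,"ty":138,"tx":0,"tz":-108,"fingers":-1},{"ax":-42,"ay":0,"az":0,"ty":138,"tx":0,"tz":-108,"fingers":-1},{"ax":-56,"ay":0,"az":0,"ty":184,"tx":0,"tz":-144,"fingers":-1},{"ax":-56,"ay":0,"az":0,"ty":184,"tx":0,"tz":-144,"fingers":-1},{"ax":-70,"ay":0,"az":0,"ty":230,"tx":0,"tz":-180,"fingers":-1},{"ax":-70,"ay":0,"az":0,"ty":230,"tx":0,"tz":-180,"fingers":-1},{"ax":-84,"ay":0,"az":0,"ty":276,"tx":0,"tz":-216,"fingers":-1},{"ax":-84,"ay":0,"az":0,"ty":276,"tx":0,"tz":-216,"fingers":-1},{"ax":-98,"ay":0,"az":0,"ty":322,"tx":0,"tz":-252,"fingers":-1},{"ax":-98,"ay":0,"az":0,"ty":322,"tx":0,"tz":-252,"fingers":-1},{"ax":-112,"ay":0,"az":0,"ty":360,"tx":0,"tz":-284,"fingers":-1},{"ax":-112,"ay":0,"az":0,"ty":360,"tx":0,"tz":-284,"fingers":-1},{"ax":-115,"ay":0,"az":0,"ty":371,"tx":0,"tz":-292,"fingers":-1},{"ax":-115,"ay":0,"az":0,"ty":371,"tx":0,"tz":-292,"fingers":-1},{"ax":-115,"ay":0,"az":0,"ty":371,"tx":0,"tz":-292,"fingers":-1}]'
python3 - <<'E'
from h import *
np.set_printoptions(precision=4,suppress=True)
st=manip.state(); snap('wrist','w2.png'); print(st['qpos'],st['position'],st['ee_rot'],st['clock'],st['force'])
K,E=ext('wrist',st)
for n in ['crank','crank_grip']:
  for d in manip.boxes_of('wrist',n):
    w=(E@np.append(d['location'],1))[:3];print(n,round(d['score'],2),w,proj(K,E,w))
E
```

```text
clock: 2.93
position: [0.4487, -0.1768, 0.2143]
ee_rot: [[0.0, -0.684, 0.73], [-0.0, 0.73, 0.684], [-1.0, -0.0, -0.0]]
force: [0.0, -0.1, 0.8]
opening: 0.997
[-0.6473 -0.2567 -0.2467  1.5806 -0.0002  0.1704] [ 0.4487 -0.1768  0.2143] [[ 0.     -0.6839  0.7296]
 [-0.0003  0.7296  0.6839]
 [-1.     -0.0002 -0.0002]] 2.9333 [ 0.0228 -0.0719  0.7857]
crank 0.92 [ 0.4642 -0.1964  0.0353] (np.float64(317.171704068576), np.float64(235.62491936279386))
crank_grip 0.78 [ 0.4944 -0.2263  0.0667] (np.float64(318.7077397680101), np.float64(287.5300632120396))
```

View pics/w2.png

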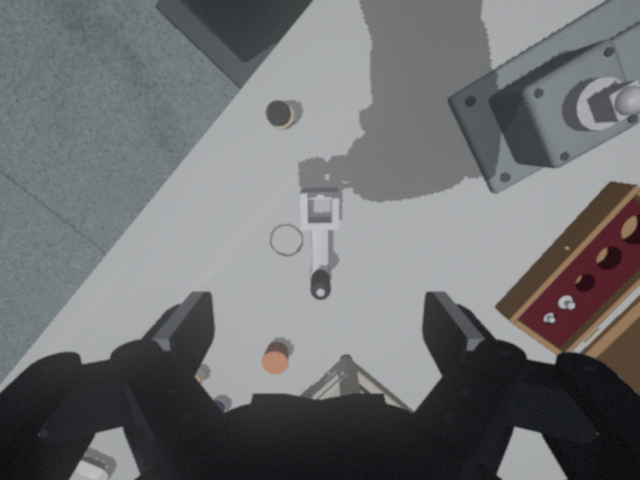

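The wrist picture shows the hub top at about (320,209), the arm pointing straight down the image to the grip at (320,288), the vial at (281,113), and the shaft dome at (630,98). I'll crop closer to refine.

Run:
```python
import cv2,numpy as np
im=cv2.imread('pics/w2.png')
a=cv2.resize(im[180:310,260:380],(720,780)[::1],interpolation=cv2.INTER_CUBIC)[:600]
cv2.imwrite('pics/w2a.png',a)
b=cv2.resize(im[20:200,440:640],(660,594),interpolation=cv2.INTER_CUBIC)
cv2.imwrite('pics/w2b.png',b)
```

```text
(no output)
```

View pics/w2a.png

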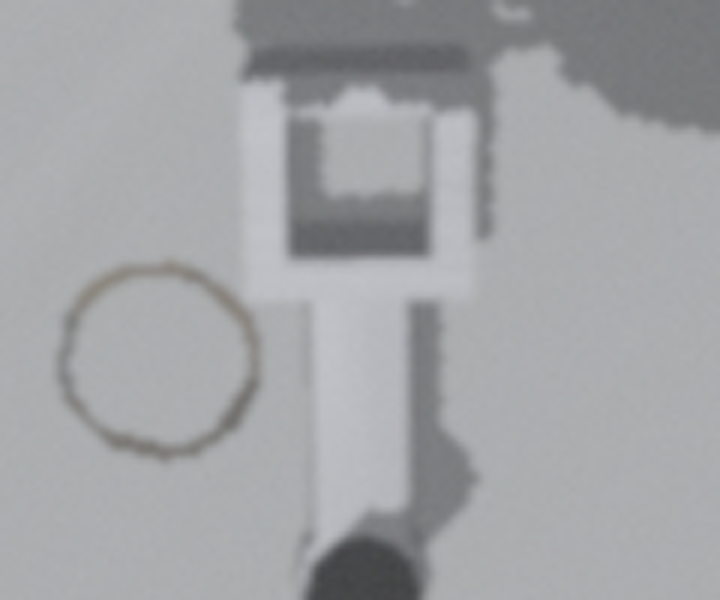

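View pics/w2b.png

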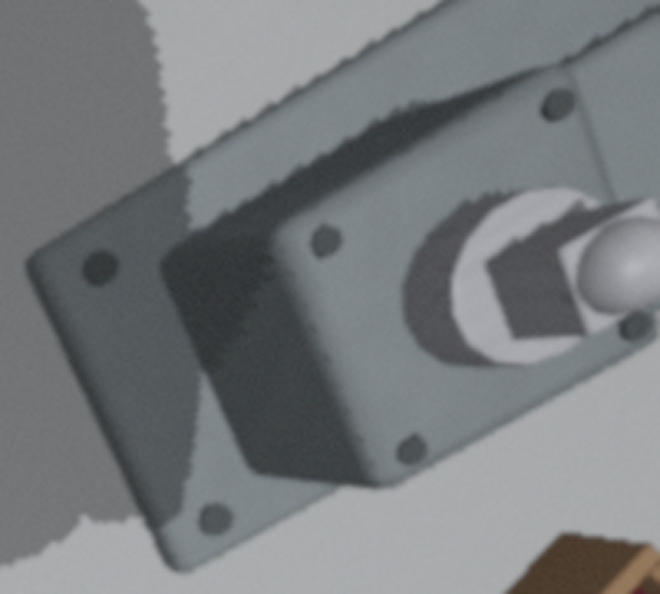

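Run:
```python
from h import *
np.set_printoptions(precision=4,suppress=True)
st=manip.state();K,E=ext('wrist',st);K1,E1=ext('top');K2,E2=ext('scene')
R=np.array(st['ee_rot']);p=np.array(st['position'])
f=lambda x,y:(260+x/6,180+y/6)
a=onz(K,E,*f(243,300),.034);b=onz(K,E,*f(475,300),.034);print('near edge',a,b,np.linalg.norm(a-b))
m=(a+b)/2; d=b-a; d/=np.linalg.norm(d); n=np.array([-d[1],d[0],0]); print('hub c',m+.019*n, m-.019*n,'edge yaw',np.degrees(np.arctan2(d[1],d[0])))
# triangulate near edge mid: height check w/ top (mid of P0,P1)
mt=((449+463.6)/2,(262.6+274.4)/2); print('tri near mid',tri(ray(K,E,*((f(243,300)[0]+f(475,300)[0])/2,230)),ray(K1,E1,*mt)))
g=(320.5,291.5);print('grip top tri', tri(ray(K,E,*g),ray(K1,E1,478.4,245.4)))
l=lambda x,y:(440+x/3.3,20+y/3.3)
print('dome tri',tri(ray(K,E,*l(625,265)),ray(K1,E1,339.4+.8,229.4)))
print('boss c',onz(K,E,*l(545,276),.1))
q=onz(K,E,*l(283,228),.082);r=onz(K,E,*l(370,480),.082);d=r-q;print('housing edge',q,r,np.linalg.norm(d),np.degrees(np.arctan2(d[1],d[0])))
q=onz(K,E,*l(35,262),.017);r=onz(K,E,*l(178,568),.017);d=r-q;print('base edge',q,r,np.linalg.norm(d),np.degrees(np.arctan2(d[1],d[0])))
```

```text
near edge [ 0.4477 -0.2047  0.034 ] [ 0.476  -0.1783  0.034 ] 0.03872416167714726
hub c [ 0.4489 -0.1776  0.034 ] [ 0.4748 -0.2054  0.034 ] edge yaw 43.01143477079799
tri near mid (array([ 0.4636, -0.1934,  0.0225]), np.float64(0.0008136802338522993))
grip top tri (array([ 0.498 , -0.2294,  0.0659]), np.float64(4.718314998698957e-05))
dome tri (array([0.5377, 0.0322, 0.1223]), np.float64(0.002045771483100924))
boss c [0.5377 0.0333 0.1   ]
housing edge [0.4929 0.0082 0.082 ] [ 0.555  -0.0132  0.082 ] 0.06568504863542335 -19.062940354257957
base edge [ 0.4683 -0.0158  0.017 ] [ 0.5676 -0.0443  0.017 ] 0.10331935077714034 -16.01309111409657
```

The hub centre measures (0.449, -0.177), and the jaws are already aligned with its ±y faces. I'll go down and grip.

```bash
python3 -m creep '[{"ax":0,"ay":0,"az":0,"tx":30,"ty":0,"tz":0,"fingers":-1},{"ax":0,"ay":0,"az":0,"tx":60,"ty":0,"tz":0,"fingers":-1},{"ax":0,"ay":0,"az":0,"tx":90,"ty":0,"tz":0,"fingers":-1},{"ax":0,"ay":0,"az":0,"tx":120,"ty":0,"tz":0,"fingers":-1},{"ax":0,"ay":0,"az":0,"tx":145,"ty":0,"tz":0,"fingers":-1},{"ax":0,"ay":0,"az":0,"tx":165,"ty":0,"tz":0,"fingers":-1},{"ax":0,"ay":0,"az":0,"tx":180,"ty":0,"tz":0,"fingers":-1},{"ax":0,"ay":0,"az":0,"tx":190,"ty":0,"tz":0,"fingers":-1},{"ax":0,"ay":0,"az":0,"tx":190,"ty":0,"tz":0,"fingers":-1},{"ax":0,"ay":0,"az":0,"tx":190,"ty":0,"tz":0,"fingers":-1}]'
python3 - <<'E'
from h import *
snap('wrist','w3.png')
E
```

```text
clock: 3.92
position: [0.4483, -0.1775, 0.0244]
ee_rot: [[-0.0, -0.683, 0.73], [0.0, 0.73, 0.683], [-1.0, 0.0, -0.0]]
force: [-0.1, 0.2, 0.8]
opening: 1.002
```

View pics/w3.png

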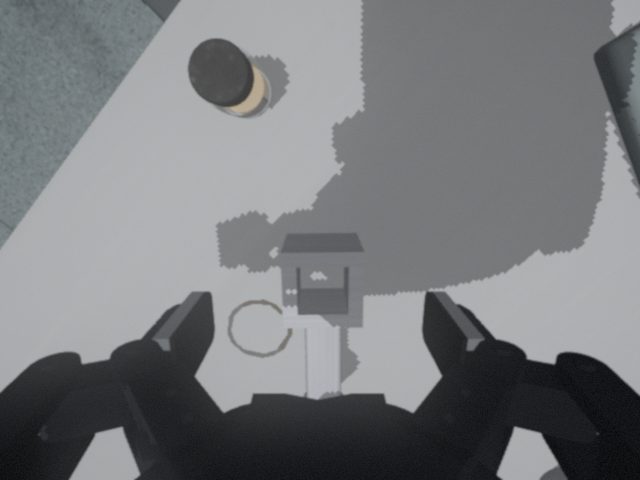

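The hub at about (322,285) lies centred between the pads, and nothing is touched. I close the fingers.

```bash
python3 -m creep '[{"ax":0,"ay":0,"az":0,"tx":0,"ty":0,"tz":0,"fingers":1},{"ax":0,"ay":0,"az":0,"tx":0,"ty":0,"tz":0,"fingers":1},{"ax":0,"ay":0,"az":0,"tx":0,"ty":0,"tz":0,"fingers":1},{"ax":0,"ay":0,"az":0,"tx":0,"ty":0,"tz":0,"fingers":1},{"ax":0,"ay":0,"az":0,"tx":0,"ty":0,"tz":0,"fingers":1},{"ax":0,"ay":0,"az":0,"tx":0,"ty":0,"tz":0,"fingers":1},{"ax":0,"ay":0,"az":0,"tx":0,"ty":0,"tz":0,"fingers":1},{"ax":0,"ay":0,"az":0,"tx":0,"ty":0,"tz":0,"fingers":1},{"ax":0,"ay":0,"az":0,"tx":0,"ty":0,"tz":0,"fingers":1},{"ax":0,"ay":0,"az":0,"tx":0,"ty":0,"tz":0,"fingers":1}]'
python3 - <<'E'
from h import *
snap('wrist','w4.png')
E
```

```text
clock: 4.8
position: [0.4485, -0.1771, 0.0242]
ee_rot: [[-0.0, -0.684, 0.73], [-0.0, 0.73, 0.684], [-1.0, -0.0, -0.0]]
force: [0.1, -1.0, -0.3]
opening: 0.0
```

View pics/w4.png

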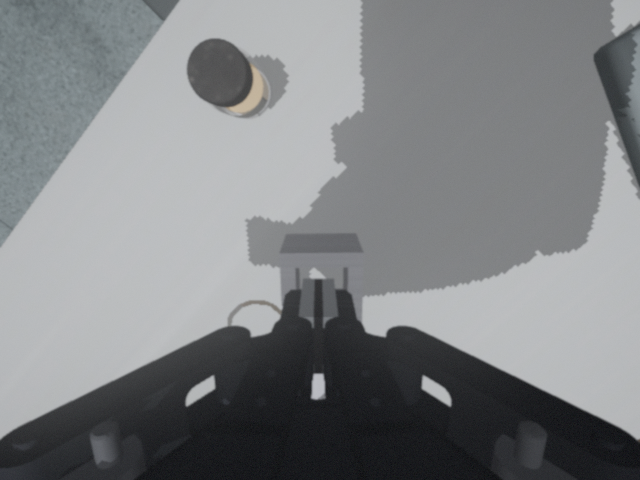

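The fingers shut completely (opening 0.0) without holding the hub, and the hub at (322,285) did not move. They seem to have closed above it. I'll check with the fixed cameras before going on.

Run:
```python
from h import *
im=snap('scene','s4.png'); it=snap('top','t4.png')
K,E=ext('scene')
p=np.array(manip.state()['position']); print(proj(K,E,p),proj(K,E,p-[0,0,.017]))
a=cv2.resize(im[240:360,320:480],(800,600),interpolation=cv2.INTER_CUBIC)
cv2.imwrite('pics/s4c.png',a[:,:,::-1])
a=cv2.resize(it[220:340,380:540],(800,600),interpolation=cv2.INTER_CUBIC)
cv2.imwrite('pics/t4c.png',a[:,:,::-1])
```

```text
(np.float64(392.2216671990813), np.float64(325.47836792847005)) (np.float64(391.68580369780807), np.float64(332.40324807777233))
```

View pics/s4c.png

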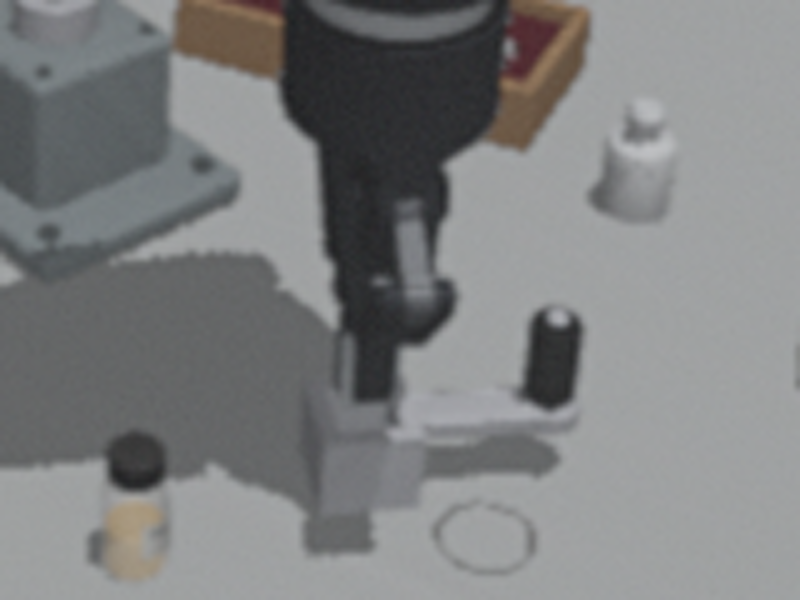

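View pics/t4c.png

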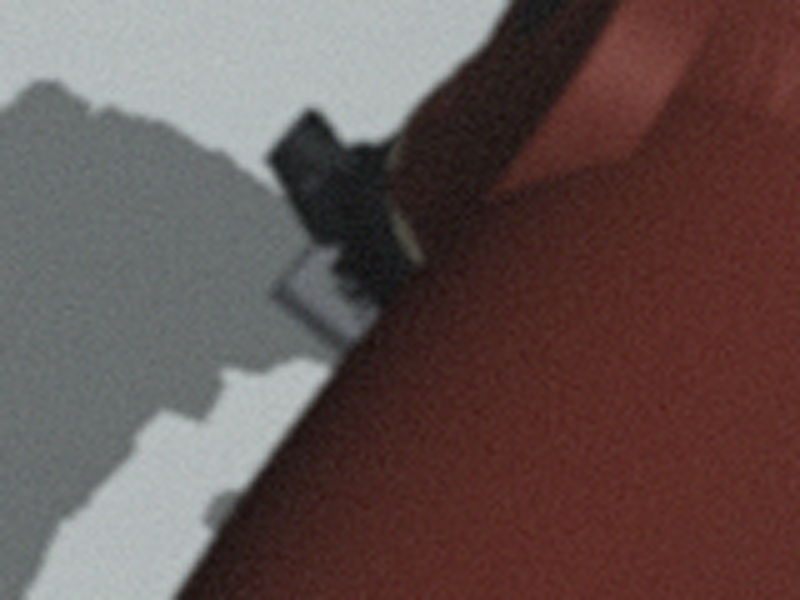

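The scene crop shows the closed fingertips ending at about (395,320), right at the hub's top rim. In wrist view w4 they end at row 280. By both estimates the real tips stand about 30 mm higher than the text says, with z between 0.036 and 0.045. They did clear the 34 mm hub, so opening and going 26 mm lower is safe.

```bash
python3 -m creep '[{"ax":0,"ay":0,"az":0,"tx":-10,"ty":0,"tz":0,"fingers":-1},{"ax":0,"ay":0,"az":0,"tx":-10,"ty":0,"tz":0,"fingers":-1},{"ax":0,"ay":0,"az":0,"tx":-10,"ty":0,"tz":0,"fingers":-1},{"ax":0,"ay":0,"az":0,"tx":-10,"ty":0,"tz":0,"fingers":-1},{"ax":0,"ay":0,"az":0,"tx":-10,"ty":0,"tz":0,"fingers":-1},{"ax":0,"ay":0,"az":0,"tx":-10,"ty":0,"tz":0,"fingers":-1},{"ax":0,"ay":0,"az":0,"tx":-10,"ty":0,"tz":0,"fingers":-1},{"ax":0,"ay":0,"az":0,"tx":-10,"ty":0,"tz":0,"fingers":-1},{"ax":0,"ay":0,"az":0,"tx":0,"ty":0,"tz":0,"fingers":-1},{"ax":0,"ay":0,"az":0,"tx":6,"ty":0,"tz":0,"fingers":-1},{"ax":0,"ay":0,"az":0,"tx":12,"ty":0,"tz":0,"fingers":-1},{"ax":0,"ay":0,"az":0,"tx":18,"ty":0,"tz":0,"fingers":-1},{"ax":0,"ay":0,"az":0,"tx":22,"ty":0,"tz":0,"fingers":-1},{"ax":0,"ay":0,"az":0,"tx":26,"ty":0,"tz":0,"fingers":-1},{"ax":0,"ay":0,"az":0,"tx":26,"ty":0,"tz":0,"fingers":-1},{"ax":0,"ay":0,"az":0,"tx":26,"ty":0,"tz":0,"fingers":-1}]'
python3 - <<'E'
from h import *
im=snap('scene','s5.png'); snap('wrist','w5.png')
a=cv2.resize(im[240:360,320:480],(800,600),interpolation=cv2.INTER_CUBIC)
cv2.imwrite('pics/s5c.png',a[:,:,::-1])
E
```

```text
clock: 6.28
position: [0.4484, -0.1771, -0.002]
ee_rot: [[-0.0, -0.684, 0.73], [0.0, 0.73, 0.684], [-1.0, 0.0, -0.0]]
force: [-0.2, 0.4, -0.6]
opening: 1.001
```

View pics/s5c.png

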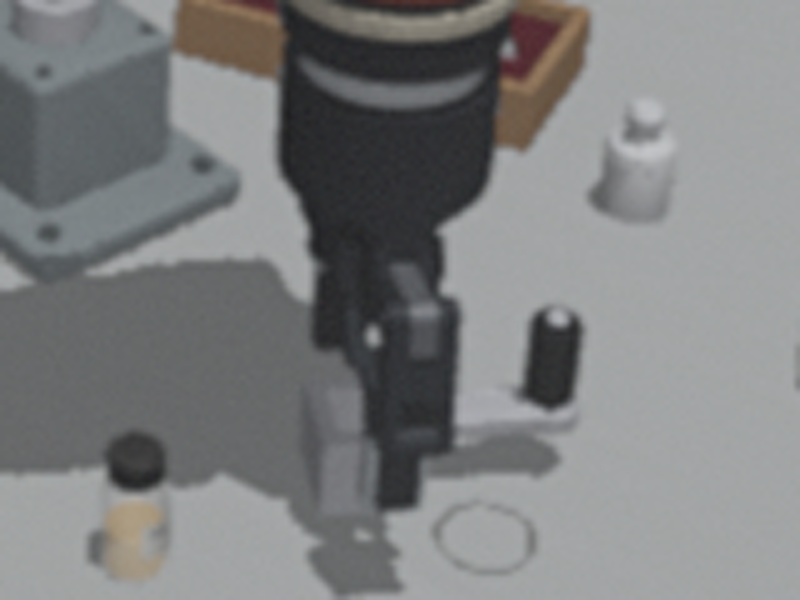

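View pics/w5.png

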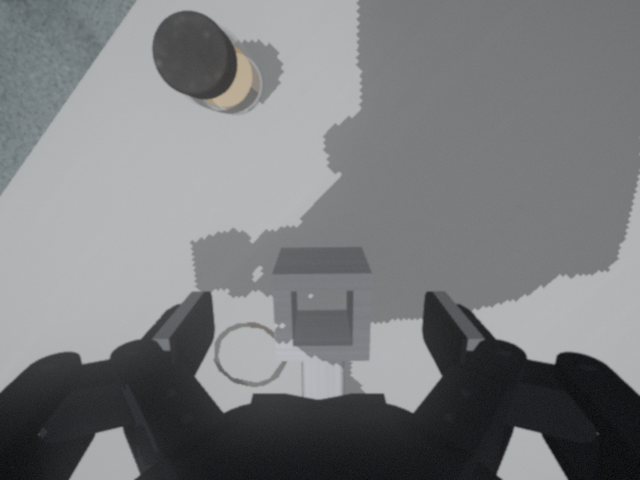

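Run:
```python
from h import *
K,E=ext('scene');st=manip.state();p=np.array(st['position']);R=np.array(st['ee_rot'])
for x in(-.04,-.033,-.02,0,.004): print(x,[np.round(proj(K,E,p+R@np.array([x,y,-z])),1) for z in(.0425,.057) for y in(-.011,.011)])
print('obs x 395..404, row 341')
K,E=ext('wrist',st)
for x in(-.04,-.033,-.02,0.004): print(x,np.round(proj(K,E,p+R@np.array([x,.011,-.0425])),1),np.round(proj(K,E,p+R@np.array([x,-.011,-.0425])),1))
```

```text
-0.04 [array([404. , 334.6]), array([391.8, 335.5]), array([405.9, 340.2]), array([393.5, 341.1])]
-0.033 [array([403.7, 337.6]), array([391.5, 338.5]), array([405.6, 343.2]), array([393.3, 344.1])]
-0.02 [array([403.2, 343.1]), array([391.1, 343.9]), array([405.1, 348.7]), array([392.8, 349.6])]
0 [array([402.4, 351.3]), array([390.5, 352.2]), array([404.3, 357. ]), array([392.2, 357.9])]
0.004 [array([402.3, 352.9]), array([390.4, 353.8]), array([404.1, 358.6]), array([392. , 359.5])]
obs x 395..404, row 341
-0.04 [206.8 298.5] [211.7 350.2]
-0.033 [212.3 290.7] [216.7 340.3]
-0.02 [221.1 278.1] [224.8 324.1]
0.004 [234.1 259.5] [236.9 300.3]
```

Both cameras agree that the open tips are about 33 mm behind the reported TCP, so the tip offset is about -20 mm shut, not +17 mm. I'll lower another 12 mm and close.

```bash
python3 -m creep '[{"ax":0,"ay":0,"az":0,"tx":6,"ty":0,"tz":0,"fingers":-1},{"ax":0,"ay":0,"az":0,"tx":12,"ty":0,"tz":0,"fingers":-1},{"ax":0,"ay":0,"az":0,"tx":12,"ty":0,"tz":0,"fingers":1},{"ax":0,"ay":0,"az":0,"tx":12,"ty":0,"tz":0,"fingers":1},{"ax":0,"ay":0,"az":0,"tx":12,"ty":0,"tz":0,"fingers":1},{"ax":0,"ay":0,"az":0,"tx":12,"ty":0,"tz":0,"fingers":1},{"ax":0,"ay":0,"az":0,"tx":12,"ty":0,"tz":0,"fingers":1},{"ax":0,"ay":0,"az":0,"tx":12,"ty":0,"tz":0,"fingers":1},{"ax":0,"ay":0,"az":0,"tx":12,"ty":0,"tz":0,"fingers":1},{"ax":0,"ay":0,"az":0,"tx":12,"ty":0,"tz":0,"fingers":1}]'
python3 - <<'E'
from h import *
im=snap('scene','s6.png'); snap('wrist','w6.png')
E
```

```text
clock: 7.22
position: [0.4488, -0.1773, -0.0134]
ee_rot: [[0.001, -0.684, 0.73], [-0.0, 0.73, 0.684], [-1.0, -0.001, 0.0]]
force: [-0.9, 0.6, 5.1]
opening: 0.434
```

View pics/w6.png

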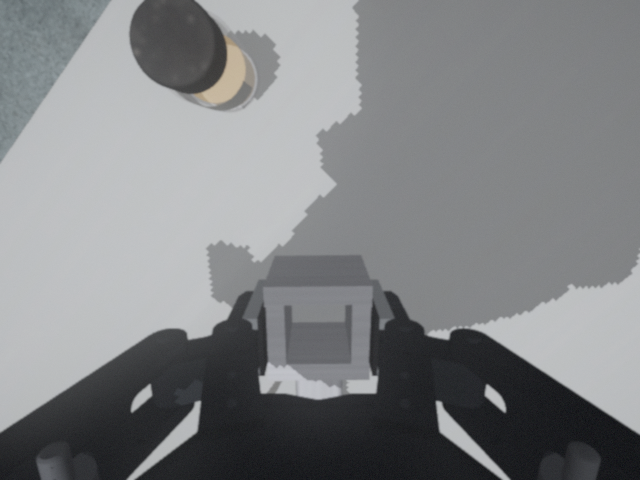

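The hub is held: the opening is 0.434, about 37 mm, and in the picture the hub at (317,330) sits between the pads. I lift straight up, then carry it over the shaft.

```bash
python3 -m creep '[{"ax":0,"ay":0,"az":0,"tx":-8,"ty":0,"tz":0,"fingers":1},{"ax":0,"ay":0,"az":0,"tx":-24,"ty":0,"tz":0,"fingers":1},{"ax":0,"ay":0,"az":0,"tx":-44,"ty":0,"tz":0,"fingers":1},{"ax":0,"ay":0,"az":0,"tx":-68,"ty":0,"tz":0,"fingers":1},{"ax":0,"ay":0,"az":0,"tx":-92,"ty":0,"tz":0,"fingers":1},{"ax":0,"ay":0,"az":0,"tx":-116,"ty":0,"tz":0,"fingers":1},{"ax":0,"ay":0,"az":0,"tx":-140,"ty":0,"tz":0,"fingers":1},{"ax":0,"ay":0,"az":0,"tx":-156,"ty":0,"tz":0,"fingers":1},{"ax":0,"ay":0,"az":0,"tx":-165,"ty":0,"tz":0,"fingers":1},{"ax":0,"ay":0,"az":0,"tx":-165,"ty":0,"tz":0,"fingers":1},{"ax":0,"ay":0,"az":0,"tx":-165,"ty":0,"tz":0,"fingers":1}]'
python3 - <<'E'
from h import *
im=snap('scene','s7.png'); snap('wrist','w7.png')
E
```

```text
clock: 8.23
position: [0.4483, -0.1771, 0.1506]
ee_rot: [[-0.0, -0.684, 0.73], [0.0, 0.73, 0.684], [-1.0, 0.0, -0.0]]
force: [0.1, 0.1, -2.8]
opening: 0.434
```

View pics/s7.png

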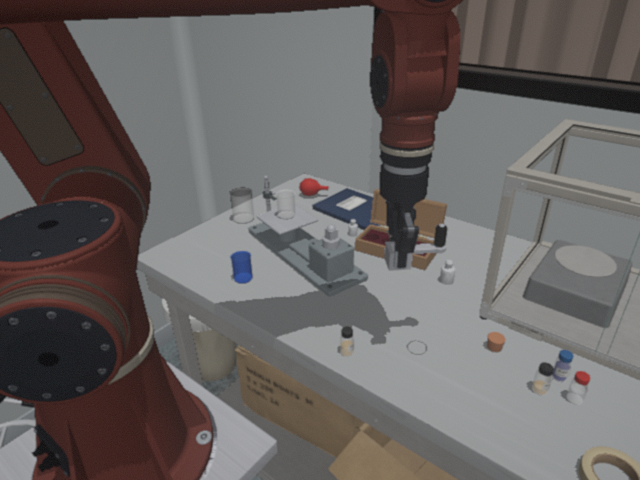

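View pics/w7.png

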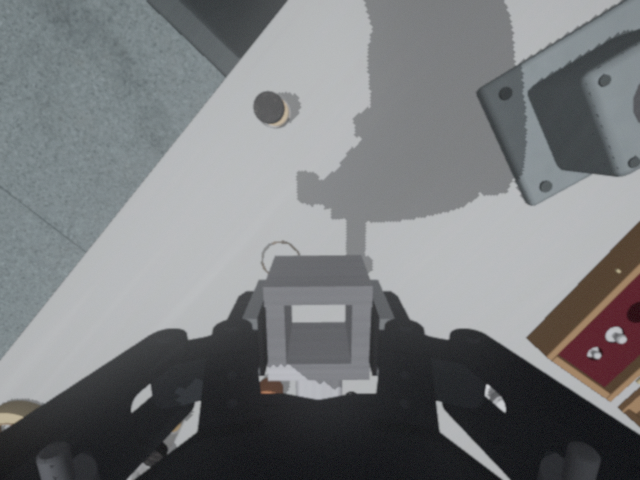

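The crank is lifted, level and held; the force of -2.8 N agrees with its weight. The wrist view shows the hub at (318,330) unmoved in the jaws. I carry it over the shaft, turning it by +31.5° so the socket matches the lift's yaw.

```bash
python3 -m creep '[{"ax":-1,"ay":0,"az":0,"tx":0,"ty":3,"tz":7,"fingers":1},{"ax":-3,"ay":0,"az":0,"tx":0,"ty":9,"tz":20,"fingers":1},{"ax":-6,"ay":0,"az":0,"tx":0,"ty":18,"tz":40,"fingers":1},{"ax":-9,"ay":0,"az":0,"tx":0,"ty":27,"tz":60,"fingers":1},{"ax":-12,"ay":0,"az":0,"tx":0,"ty":36,"tz":80,"fingers":1},{"ax":-15,"ay":0,"az":0,"tx":0,"ty":45,"tz":100,"fingers":1},{"ax":-18,"ay":0,"az":0,"tx":0,"ty":54,"tz":120,"fingers":1},{"ax":-21,"ay":0,"az":0,"tx":0,"ty":63,"tz":140,"fingers":1},{"ax":-24,"ay":0,"az":0,"tx":0,"ty":72,"tz":160,"fingers":1},{"ax":-27,"ay":0,"az":0,"tx":0,"ty":81,"tz":180,"fingers":1},{"ax":-30,"ay":0,"az":0,"tx":0,"ty":88,"tz":195,"fingers":1},{"ax":-31,"ay":0,"az":0,"tx":0,"ty":92,"tz":204,"fingers":1},{"ax":-31.5,"ay":0,"az":0,"tx":0,"ty":93,"tz":208,"fingers":1},{"ax":-31.5,"ay":0,"az":0,"tx":0,"ty":93,"tz":208,"fingers":1},{"ax":-31.5,"ay":0,"az":0,"tx":0,"ty":93,"tz":208,"fingers":1}]'
python3 - <<'E'
from h import *
im=snap('scene','s8.png'); w=snap('wrist','w8.png'); t=snap('top','t8.png')
a=cv2.resize(im[170:290,250:410],(800,600),interpolation=cv2.INTER_CUBIC)
cv2.imwrite('pics/s8c.png',a[:,:,::-1])
a=cv2.resize(w[230:400,230:410],(630,595),interpolation=cv2.INTER_CUBIC)
cv2.imwrite('pics/w8c.png',a[:,:,::-1])
E
```

```text
clock: 9.58
position: [0.5363, 0.0326, 0.1508]
ee_rot: [[-0.001, -0.964, 0.266], [-0.0, 0.266, 0.964], [-1.0, 0.001, -0.0]]
force: [0.2, -0.8, -2.1]
opening: 0.436
```

View pics/s8c.png

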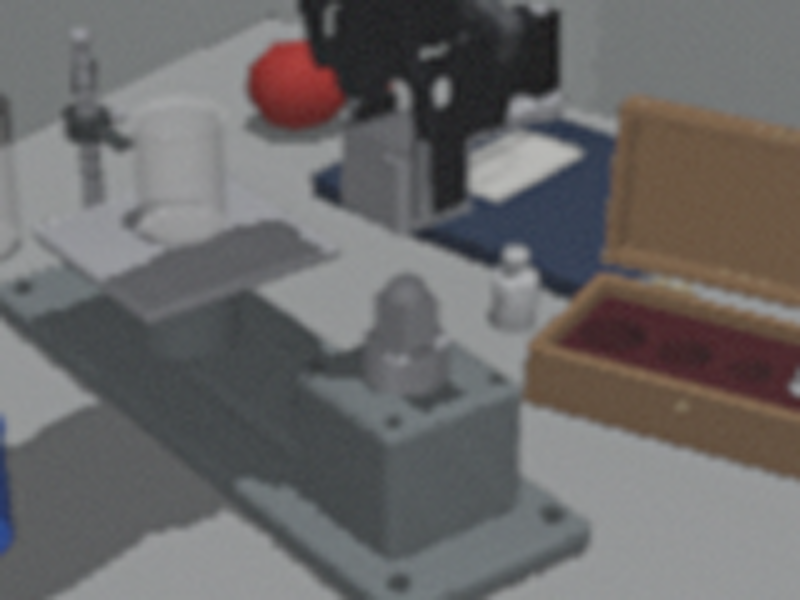

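View pics/w8c.png

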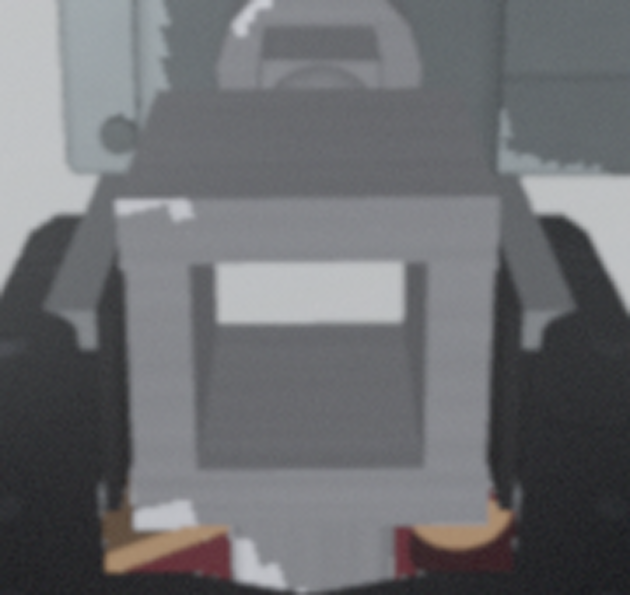

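View pics/w8.png

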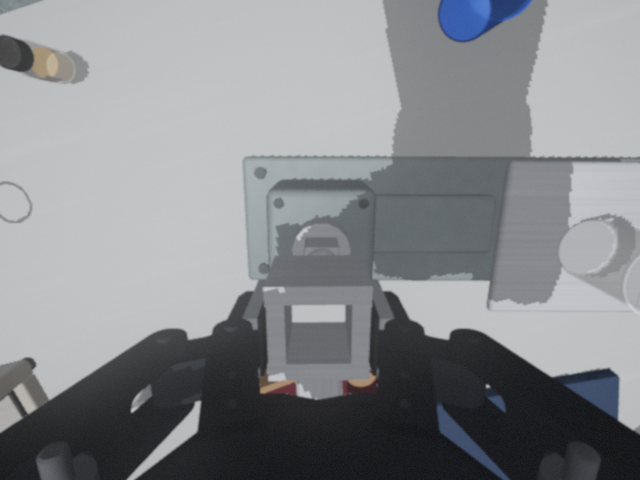

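Run:
```python
from h import *
np.set_printoptions(precision=4,suppress=True)
st=manip.state();K,E=ext('wrist',st);p=np.array(st['position']);R=np.array(st['ee_rot'])
w=cv2.imread('pics/w8.png'); cv2.imwrite('pics/w8d.png',cv2.resize(w[205:275,270:370],(800,560),interpolation=cv2.INTER_CUBIC))
a=onz(K,E,321,223.5,.1);print('boss c from wrist arc',a-.019*R[:,1])
l=onz(K,E,292.3,250,.1);r=onz(K,E,350,250,.1);print(l,r,(l+r)/2,np.linalg.norm(l-r))
q=lambda u,v,z:R.T@(onz(K,E,u,v,z)-p)
print('hub top in tool (z=.198):',[q(u,v,p[2]+.0134+.034) for u,v in((262.9,287),(372.9,287),(268,378),(370.6,378))])
# housing top corners z=.082: (268,190?)  (373,190)
print('housing', onz(K,E,269,190,.082),onz(K,E,374,190,.082))
h=(onz(K,E,269,190,.082)+onz(K,E,374,190,.082))/2-.037*R[:,1];print(h)
# base right/left edges z=.017
print('base L',onz(K,E,245,157,.017),onz(K,E,249,279,.017))
K,E=ext('top');K2,E2=ext('scene')
s=lambda x,y:(250+x/5,170+y/5)
print('dome scene',s(407,275),'tri',tri(ray(K,E,340.2,229.4),ray(K2,E2,*s(407,278))))
print('boss scene bc',onz(K2,E2,*s(405,348),.1))
```

```text
boss c from wrist arc [0.5372 0.0332 0.1   ]
[0.5306 0.0162 0.1   ] [0.5403 0.0514 0.1   ] [0.5355 0.0338 0.1   ] 0.036425675010846405
hub top in tool (z=.198): [array([-0.0474,  0.0193, -0.0197]), array([-0.0474,  0.0193,  0.0184]), array([-0.0474, -0.0175, -0.0194]), array([-0.0474, -0.0175,  0.0191])]
housing [0.4923 0.0104 0.082 ] [0.5106 0.0766 0.082 ]
[0.5371 0.0337 0.082 ]
base L [ 0.4676 -0.0116  0.017 ] [ 0.5703 -0.0425  0.017 ]
dome scene (331.4, 225.0) tri (array([0.5372, 0.0322, 0.1285]), np.float64(0.0002830073885234563))
boss scene bc [0.5285 0.027  0.1   ]
```

View pics/w8d.png

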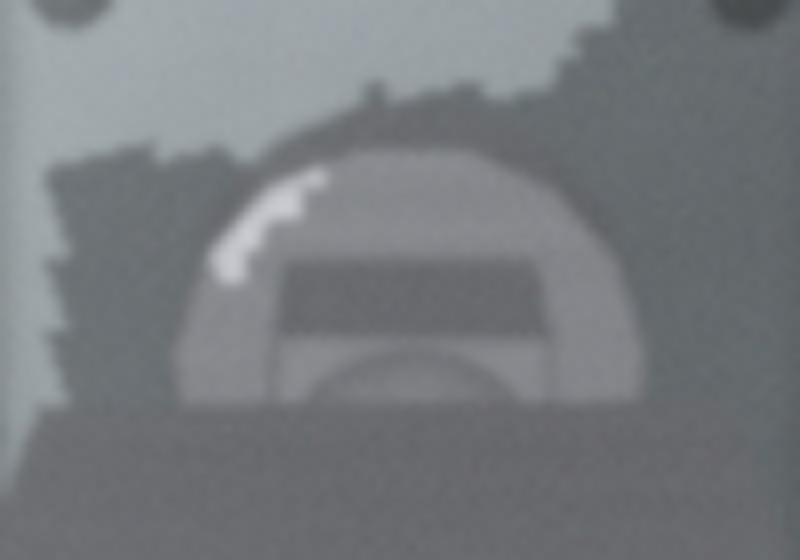

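Run:
```python
from h import *
np.set_printoptions(precision=4,suppress=True)
st=manip.state();K,E=ext('wrist',st);p=np.array(st['position']);R=np.array(st['ee_rot'])
c=lambda x,y:(270+x/8,205+y/8)
for (x,y,z,off) in((413,258,.1,.010),(416,338,.122,.010),(420,148,.1,.019)):
    w=onz(K,E,*c(x,y),z)-off*R[:,1]; print(w, R.T@(w-p)*1000)
```

```text
[0.5371 0.0336 0.1   ] [51.1393 -0.2924  1.5846]
[0.5369 0.0337 0.122 ] [29.1394  0.0006  1.5951]
[0.5375 0.0341 0.1   ] [51.1396 -0.4667  2.1057]
```

The shaft relative to the hub in the tool frame is about (y -0.7, z +1.9) mm, and the yaw agrees. I correct for that and descend in two stages, watching the force.

```bash
python3 -m creep '[{"ax":0,"ay":0,"az":0,"tx":0,"ty":-0.7,"tz":1.9,"fingers":1},{"ax":0,"ay":0,"az":0,"tx":8,"ty":-0.7,"tz":1.9,"fingers":1},{"ax":0,"ay":0,"az":0,"tx":18,"ty":-0.7,"tz":1.9,"fingers":1},{"ax":0,"ay":0,"az":0,"tx":26,"ty":-0.7,"tz":1.9,"fingers":1},{"ax":0,"ay":0,"az":0,"tx":32,"ty":-0.7,"tz":1.9,"fingers":1},{"ax":0,"ay":0,"az":0,"tx":36,"ty":-0.7,"tz":1.9,"fingers":1},{"ax":0,"ay":0,"az":0,"tx":40,"ty":-0.7,"tz":1.9,"fingers":1},{"ax":0,"ay":0,"az":0,"tx":44,"ty":-0.7,"tz":1.9,"fingers":1},{"ax":0,"ay":0,"az":0,"tx":47,"ty":-0.7,"tz":1.9,"fingers":1},{"ax":0,"ay":0,"az":0,"tx":50,"ty":-0.7,"tz":1.9,"fingers":1},{"ax":0,"ay":0,"az":0,"tx":50,"ty":-0.7,"tz":1.9,"fingers":1}]'
python3 - <<'E'
from h import *
w=snap('wrist','w9.png'); im=snap('scene','s9.png'); print(manip.state()['force'],manip.state()['ft_torque'])
a=cv2.resize(im[190:270,290:390],(500,400),interpolation=cv2.INTER_CUBIC)
b=cv2.resize(w[230:390,240:400],(400,400),interpolation=cv2.INTER_CUBIC)[:, :300] if 0 else cv2.resize(w[220:390,260:380],(282,400),interpolation=cv2.INTER_CUBIC)
cv2.imwrite('pics/c9.png',np.hstack([a,b])[:,:,::-1])
E
```

```text
clock: 10.65
position: [0.5376, 0.0347, 0.1006]
ee_rot: [[-0.001, -0.964, 0.265], [-0.0, 0.265, 0.964], [-1.0, 0.001, -0.0]]
force: [-0.4, -0.0, -3.5]
opening: 0.436
[-0.21163509  0.15365404 -1.86861181] [0.01349219 0.05358299 0.02546441]
```

View pics/c9.png

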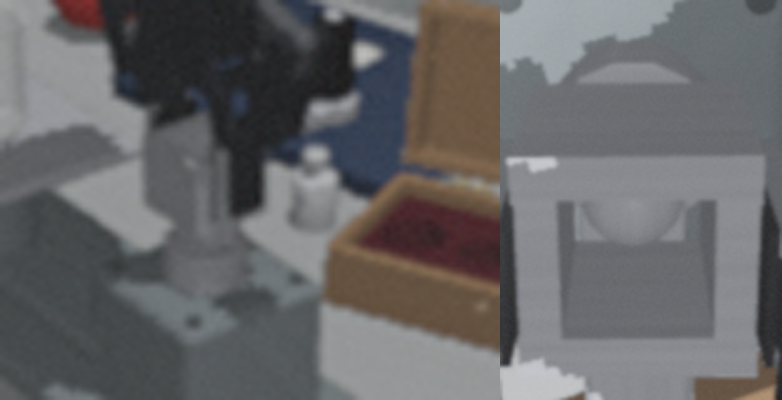

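The dome shows inside the socket, the shaft is centred between its walls, and there is no contact force. I lower the last stretch.

```bash
python3 -m creep '[{"ax":0,"ay":0,"az":0,"tx":3,"ty":0,"tz":0,"fingers":1},{"ax":0,"ay":0,"az":0,"tx":6,"ty":0,"tz":0,"fingers":1},{"ax":0,"ay":0,"az":0,"tx":9,"ty":0,"tz":0,"fingers":1},{"ax":0,"ay":0,"az":0,"tx":11,"ty":0,"tz":0,"fingers":1},{"ax":0,"ay":0,"az":0,"tx":12,"ty":0,"tz":0,"fingers":1},{"ax":0,"ay":0,"az":0,"tx":12,"ty":0,"tz":0,"fingers":1},{"ax":0,"ay":0,"az":0,"tx":12,"ty":0,"tz":0,"fingers":1}]'
```

```text
clock: 11.33
position: [0.5378, 0.0346, 0.0892]
ee_rot: [[-0.0, -0.964, 0.265], [-0.0, 0.265, 0.964], [-1.0, 0.0, -0.0]]
force: [0.4, -0.8, -3.0]
opening: 0.438
```

```bash
python3 -m creep '[{"ax":0,"ay":0,"az":0,"tx":1,"ty":0,"tz":0,"fingers":1},{"ax":0,"ay":0,"az":0,"tx":2,"ty":0,"tz":0,"fingers":1},{"ax":0,"ay":0,"az":0,"tx":2,"ty":0,"tz":0,"fingers":1}]'
python3 - <<'E'
from h import *
w=snap('wrist','w10.png'); im=snap('scene','s10.png')
a=cv2.resize(im[190:270,290:390],(500,400),interpolation=cv2.INTER_CUBIC)
b=cv2.resize(w[220:390,260:380],(282,400),interpolation=cv2.INTER_CUBIC)
cv2.imwrite('pics/c10.png',np.hstack([a,b])[:,:,::-1])
E
```

```text
clock: 11.58
position: [0.5378, 0.0346, 0.087]
ee_rot: [[-0.0, -0.964, 0.265], [-0.0, 0.265, 0.964], [-1.0, 0.0, -0.0]]
force: [-0.1, -0.1, -2.8]
opening: 0.429
```

View pics/c10.png

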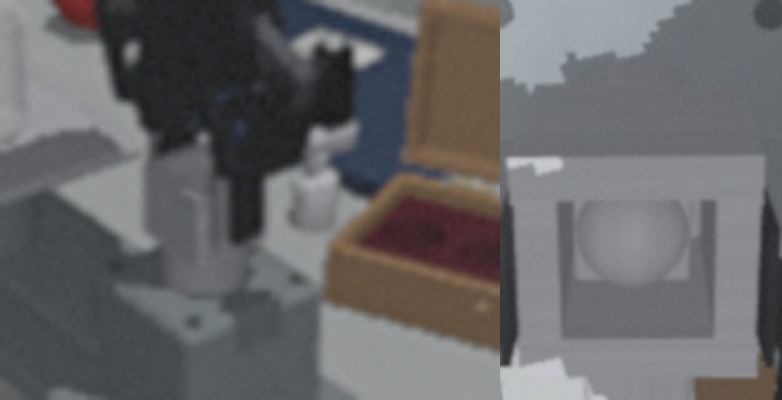

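```bash
python3 -m creep '[{"ax":0,"ay":0,"az":0,"tx":1,"ty":0,"tz":0,"fingers":1},{"ax":0,"ay":0,"az":0,"tx":2,"ty":0,"tz":0,"fingers":1},{"ax":0,"ay":0,"az":0,"tx":2,"ty":0,"tz":0,"fingers":1}]'; python3 -m creep '[{"ax":0,"ay":0,"az":0,"tx":1,"ty":0,"tz":0,"fingers":1},{"ax":0,"ay":0,"az":0,"tx":2,"ty":0,"tz":0,"fingers":1},{"ax":0,"ay":0,"az":0,"tx":2,"ty":0,"tz":0,"fingers":1}]'
```

```text
clock: 11.93
position: [0.538, 0.0346, 0.0866]
ee_rot: [[0.001, -0.964, 0.265], [-0.0, 0.265, 0.964], [-1.0, -0.001, -0.0]]
force: [-5.4, 0.6, 8.0]
opening: 0.434
clock: 12.18
position: [0.5381, 0.0346, 0.0865]
ee_rot: [[0.002, -0.964, 0.264], [-0.001, 0.264, 0.964], [-1.0, -0.002, -0.0]]
force: [-13.6, 0.3, 24.7]
opening: 0.434
```

The crank is seated: contact came at TCP z 0.0866, which puts the underside at 0.100, and the force turned upward. I take off the preload, open, and rise.

```bash
python3 -m creep '[{"ax":0,"ay":0,"az":0,"tx":-3.5,"ty":0,"tz":0,"fingers":1},{"ax":0,"ay":0,"az":0,"tx":-3.5,"ty":0,"tz":0,"fingers":-1},{"ax":0,"ay":0,"az":0,"tx":-3.5,"ty":0,"tz":0,"fingers":-1},{"ax":0,"ay":0,"az":0,"tx":-3.5,"ty":0,"tz":0,"fingers":-1},{"ax":0,"ay":0,"az":0,"tx":-3.5,"ty":0,"tz":0,"fingers":-1},{"ax":0,"ay":0,"az":0,"tx":-3.5,"ty":0,"tz":0,"fingers":-1},{"ax":0,"ay":0,"az":0,"tx":-3.5,"ty":0,"tz":0,"fingers":-1},{"ax":0,"ay":0,"az":0,"tx":-3.5,"ty":0,"tz":0,"fingers":-1},{"ax":0,"ay":0,"az":0,"tx":-3.5,"ty":0,"tz":0,"fingers":-1},{"ax":0,"ay":0,"az":0,"tx":-15,"ty":0,"tz":0,"fingers":-1},{"ax":0,"ay":0,"az":0,"tx":-35,"ty":0,"tz":0,"fingers":-1},{"ax":0,"ay":0,"az":0,"tx":-60,"ty":0,"tz":0,"fingers":-1},{"ax":0,"ay":0,"az":0,"tx":-90,"ty":0,"tz":0,"fingers":-1},{"ax":0,"ay":0,"az":0,"tx":-115,"ty":0,"tz":0,"fingers":-1},{"ax":0,"ay":0,"az":0,"tx":-125,"ty":0,"tz":0,"fingers":-1},{"ax":0,"ay":0,"az":0,"tx":-125,"ty":0,"tz":0,"fingers":-1},{"ax":0,"ay":0,"az":0,"tx":-125,"ty":0,"tz":0,"fingers":-1}]'
python3 - <<'E'
from h import *
st=manip.state()
w=snap('wrist','w11.png'); im=snap('scene','s11.png'); print(st['position'],st['qpos'])
np.savez('st11.npz',p=st['position'],R=st['ee_rot'])
a=cv2.resize(im[170:290,250:410],(800,600),interpolation=cv2.INTER_CUBIC)
cv2.imwrite('pics/s11c.png',a[:,:,::-1])
E
```

```text
clock: 13.6
position: [0.538, 0.0346, 0.2081]
ee_rot: [[0.0, -0.964, 0.265], [-0.0, 0.265, 0.964], [-1.0, -0.001, -0.0]]
force: [-0.5, -0.5, -1.1]
opening: 0.999
[0.53801465 0.0345706  0.20811267] [-1.78537130e-01 -8.36774041e-02 -1.02751499e-01  1.55121628e+00
 -1.02407833e-04  8.93671881e-02]
```

View pics/w11.png

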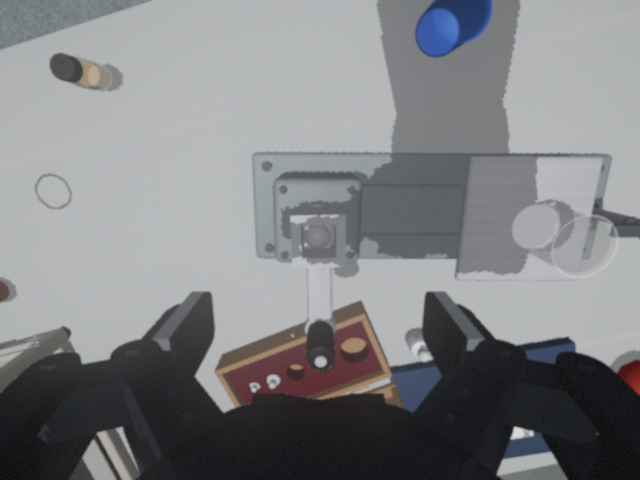

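View pics/s11c.png

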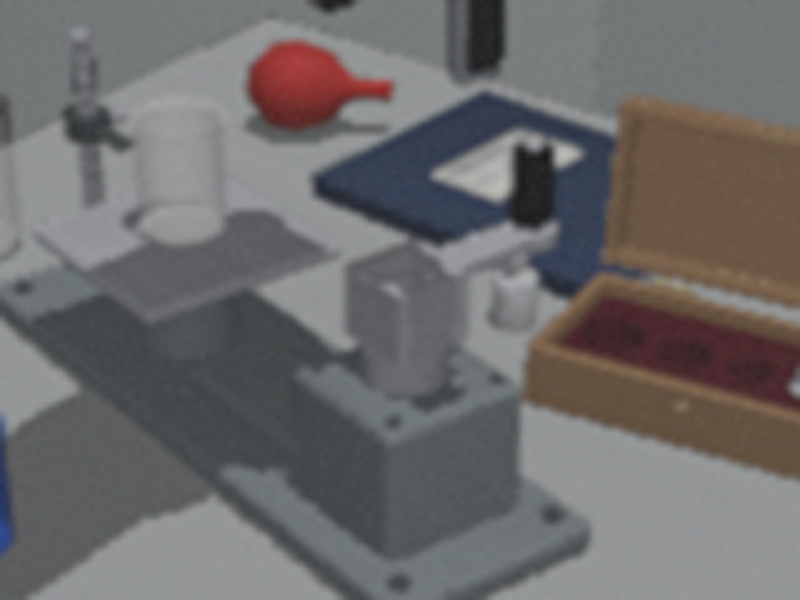

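The crank sits level on the boss, released, with the grip in the wrist view at (320,360) and the beaker standing at (540,225). Next I measure the grip's place and the index height relative to the stage.

Run:
```python
from h import *
np.set_printoptions(precision=4,suppress=True)
st=manip.state();K,E=ext('wrist',st);p=np.array(st['position']);R=np.array(st['ee_rot'])
g=onz(K,E,320,363,.169);print('grip',g,R.T@(g-p)*1000)
for d in manip.boxes_of('wrist','crank_grip')+manip.boxes_of('wrist','index_tip')+manip.boxes_of('wrist','stage_edge'):
    w=(E@np.append(d['location'],1))[:3];print(round(d['score'],2),w,proj(K,E,w))
im=cv2.imread('pics/s8.png');a=cv2.resize(im[165:235,245:325],(800,700),interpolation=cv2.INTER_CUBIC)[:600]
cv2.imwrite('pics/sidx.png',a)
im=cv2.imread('pics/top0.png');a=cv2.resize(im[180:255,185:285],(800,600),interpolation=cv2.INTER_CUBIC)
cv2.imwrite('pics/tidx.png',a)
```

```text
grip [0.6058 0.0165 0.169 ] [ 37.3025 -71.1157   0.5878]
0.7 [0.598  0.0182 0.164 ] (np.float64(319.3411623742002), np.float64(347.797152593014))
0.72 [0.5945 0.2676 0.1001] (np.float64(626.8264740164526), np.float64(222.59589873917648))
0.88 [0.5633 0.1927 0.0738] (np.float64(507.7909608493866), np.float64(203.6430179971789))
0.47 [0.5944 0.2666 0.0985] (np.float64(623.750128233993), np.float64(222.29518570510498))
```

View pics/sidx.png

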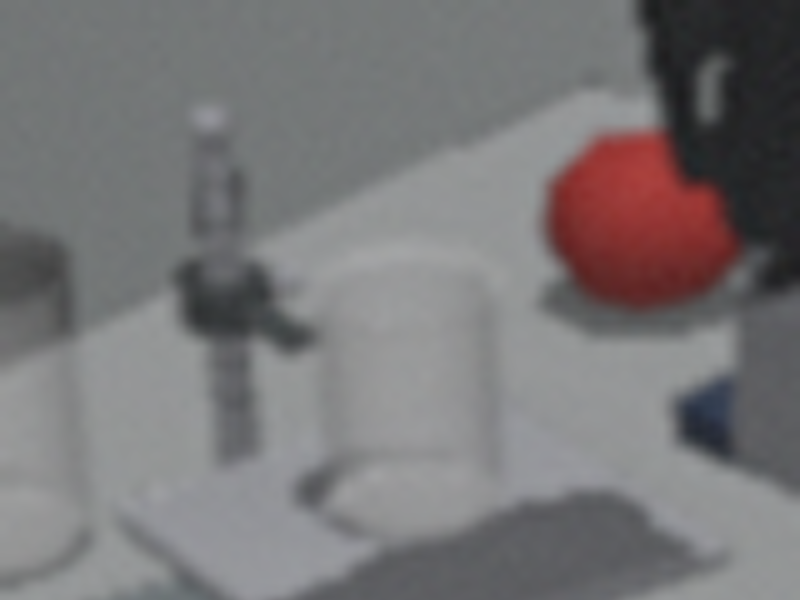

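View pics/tidx.png

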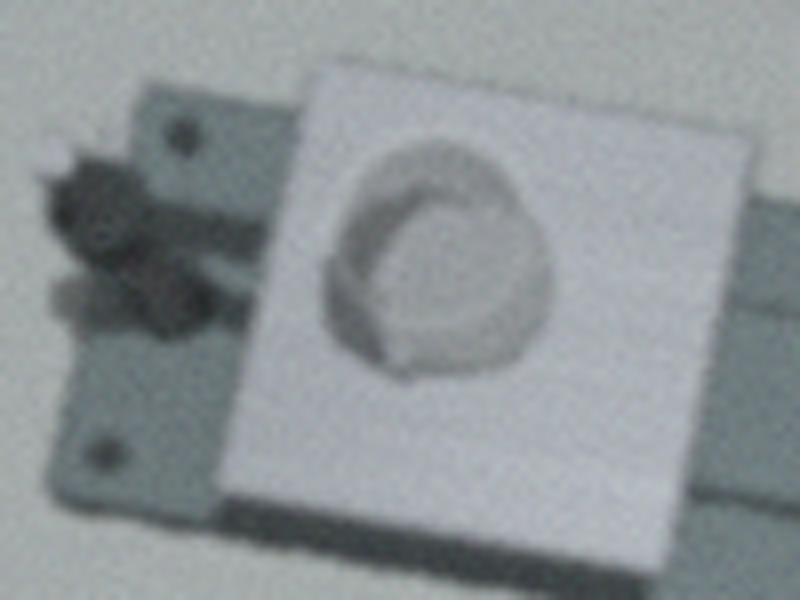

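```bash
cat >> h.py <<'E'
LO=np.array([.537,.0335,0]);_y=np.radians(-15.5)
LX=np.array([np.cos(_y),np.sin(_y),0]);LY=np.array([-np.sin(_y),np.cos(_y),0])
def L(x,y,z): return LO+x*LX+y*LY+np.array([0,0,z])
E
python3 - <<'E'
from h import *
for cam,ox,oy,sc in(('scene',245,165,10),('top',185,180,8)):
    K,E=ext(cam)
    c=lambda q:np.round((np.array(proj(K,E,q))-[ox,oy])*sc)
    print(cam,'stage corners',[c(L(x,180+y,.075)) for x,y in((-.055,.055),(.055,.055),(.055,-.055),(-.055,-.055))] if 0 else [c(L(x,y,.075)) for x,y in((-.055,.235),(.055,.235),(.055,.125),(-.055,.125))])
    print('post top',c(L(0,.268,.152)))
    for z in(.095,.100,.105,.11,.115): print(z,'tip corners',c(L(-.005,.240,z)),c(L(.005,.240,z)),'root',c(L(0,.258,z)))
E
```

```text
scene stage corners [array([105., 495.]), array([479., 373.]), array([729., 532.]), array([342., 671.])]
post top [207. 108.]
0.095 tip corners [264. 359.] [298. 348.] root [244. 329.]
0.1 tip corners [262. 341.] [296. 330.] root [242. 311.]
0.105 tip corners [261. 323.] [295. 312.] root [241. 293.]
0.11 tip corners [259. 305.] [294. 294.] root [239. 275.]
0.115 tip corners [258. 287.] [292. 276.] root [238. 257.]
top stage corners [array([203., 490.]), array([306.,  49.]), array([754., 131.]), array([661., 575.])]
post top [ 46. 155.]
0.095 tip corners [214. 263.] [223. 222.] root [143. 229.]
0.1 tip corners [210. 258.] [219. 217.] root [139. 223.]
0.105 tip corners [205. 252.] [215. 211.] root [134. 218.]
0.11 tip corners [201. 247.] [211. 205.] root [130. 212.]
0.115 tip corners [197. 241.] [207. 200.] root [125. 206.]
```

The index finger top is at about 0.100–0.108, so about 1.4 turns are needed; I'll refine that once the stage is near it. The grip is at about (0.605, 0.0155). First I take the grip.

```bash
python3 -m creep '[{"ax":0,"ay":0,"az":0,"tx":0,"ty":-15,"tz":0,"fingers":-1},{"ax":0,"ay":0,"az":0,"tx":0,"ty":-35,"tz":0,"fingers":-1},{"ax":0,"ay":0,"az":0,"tx":0,"ty":-55,"tz":0,"fingers":-1},{"ax":0,"ay":0,"az":0,"tx":0,"ty":-70,"tz":0,"fingers":-1},{"ax":0,"ay":0,"az":0,"tx":0,"ty":-70.5,"tz":0,"fingers":-1},{"ax":0,"ay":0,"az":0,"tx":20,"ty":-70.5,"tz":0,"fingers":-1},{"ax":0,"ay":0,"az":0,"tx":45,"ty":-70.5,"tz":0,"fingers":-1},{"ax":0,"ay":0,"az":0,"tx":65,"ty":-70.5,"tz":0,"fingers":-1},{"ax":0,"ay":0,"az":0,"tx":80,"ty":-70.5,"tz":0,"fingers":-1},{"ax":0,"ay":0,"az":0,"tx":90,"ty":-70.5,"tz":0,"fingers":-1},{"ax":0,"ay":0,"az":0,"tx":92,"ty":-70.5,"tz":0,"fingers":-1},{"ax":0,"ay":0,"az":0,"tx":92,"ty":-70.5,"tz":0,"fingers":-1}]'
python3 - <<'E'
from h import *
w=snap('wrist','w12.png'); im=snap('scene','s12.png')
a=cv2.resize(im[170:290,270:430],(800,600),interpolation=cv2.INTER_CUBIC)
cv2.imwrite('pics/s12c.png',a[:,:,::-1])
E
```

```text
clock: 14.85
position: [0.6051, 0.0161, 0.1157]
ee_rot: [[-0.001, -0.964, 0.265], [0.0, 0.265, 0.964], [-1.0, 0.001, -0.0]]
force: [0.2, -0.1, -0.3]
opening: 0.999
```

View pics/w12.png

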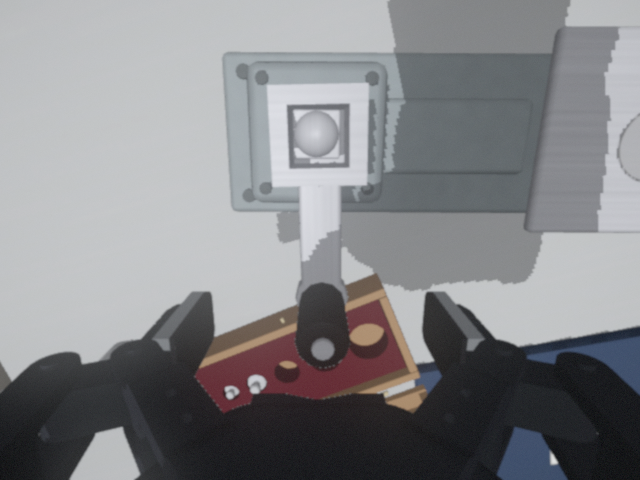

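View pics/s12c.png

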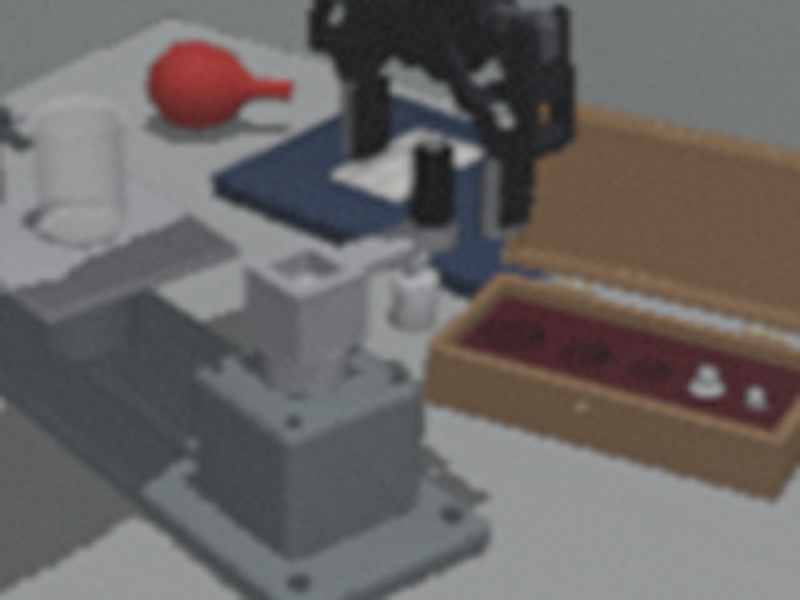

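The grip top at (322,350) is centred between the pads, which are level with its middle. I close.

```bash
python3 -m creep '[{"ax":0,"ay":0,"az":0,"tx":0,"ty":-1,"tz":0,"fingers":1},{"ax":0,"ay":0,"az":0,"tx":0,"ty":-1,"tz":0,"fingers":1},{"ax":0,"ay":0,"az":0,"tx":0,"ty":-1,"tz":0,"fingers":1},{"ax":0,"ay":0,"az":0,"tx":0,"ty":-1,"tz":0,"fingers":1},{"ax":0,"ay":0,"az":0,"tx":0,"ty":-1,"tz":0,"fingers":1},{"ax":0,"ay":0,"az":0,"tx":0,"ty":-1,"tz":0,"fingers":1},{"ax":0,"ay":0,"az":0,"tx":0,"ty":-1,"tz":0,"fingers":1},{"ax":0,"ay":0,"az":0,"tx":0,"ty":-1,"tz":0,"fingers":1},{"ax":0,"ay":0,"az":0,"tx":0,"ty":-1,"tz":0,"fingers":1},{"ax":0,"ay":0,"az":0,"tx":0,"ty":-1,"tz":0,"fingers":1}]'
python3 - <<'E'
from h import *
w=snap('wrist','w13.png'); im=snap('scene','s13.png')
a=cv2.resize(im[170:290,270:430],(800,600),interpolation=cv2.INTER_CUBIC)
cv2.imwrite('pics/s13c.png',a[:,:,::-1])
E
```

```text
clock: 15.78
position: [0.6069, 0.0157, 0.1163]
ee_rot: [[0.0, -0.964, 0.265], [-0.0, 0.265, 0.964], [-1.0, -0.0, -0.0]]
force: [0.4, -0.2, 2.5]
opening: 0.214
```

View pics/w13.png

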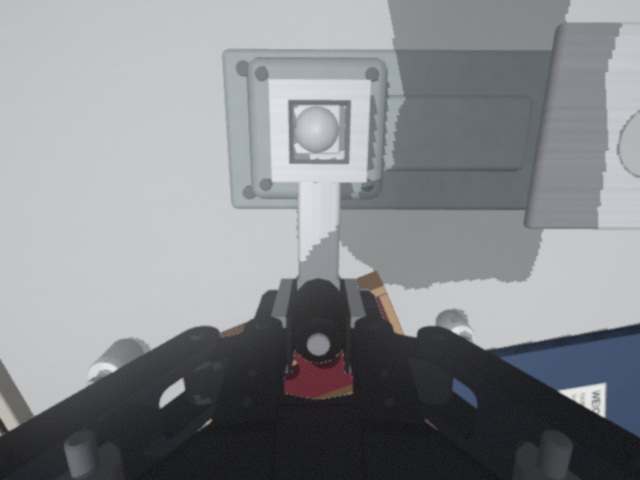

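View pics/s13c.png

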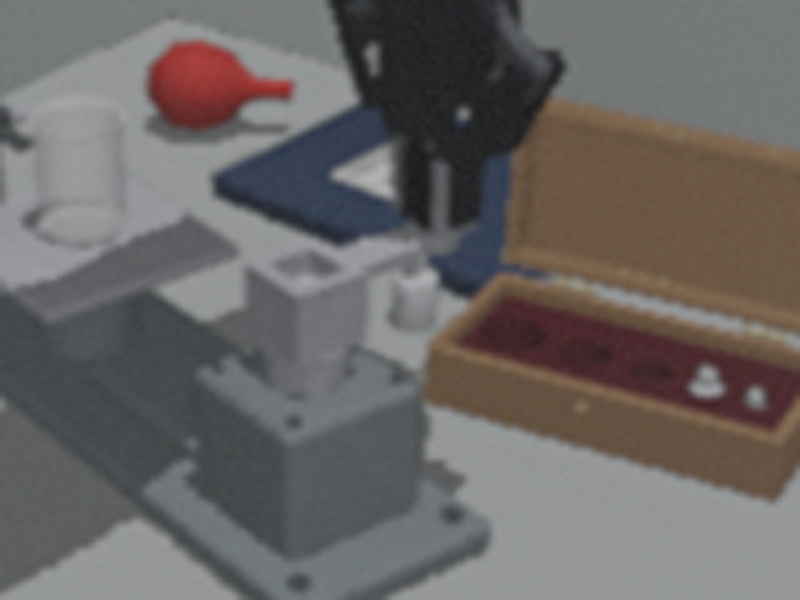

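The grip is held: the opening of 0.214 is about 18 mm. I wind clockwise on a 70 mm circle with the hand's orientation kept, since the grip spins on its pin. The first quarter is a trial.

```bash
python3 -m creep '[{"ax":0,"ay":0,"az":0,"tx":0,"ty":0.3,"tz":-6,"fingers":1},{"ax":0,"ay":0,"az":0,"tx":0,"ty":1.1,"tz":-12.2,"fingers":1},{"ax":0,"ay":0,"az":0,"tx":0,"ty":4.2,"tz":-23.9,"fingers":1},{"ax":0,"ay":0,"az":0,"tx":0,"ty":9.4,"tz":-35,"fingers":1},{"ax":0,"ay":0,"az":0,"tx":0,"ty":16.4,"tz":-45,"fingers":1},{"ax":0,"ay":0,"az":0,"tx":0,"ty":25,"tz":-53.6,"fingers":1},{"ax":0,"ay":0,"az":0,"tx":0,"ty":35,"tz":-60.6,"fingers":1},{"ax":0,"ay":0,"az":0,"tx":0,"ty":46.1,"tz":-65.8,"fingers":1},{"ax":0,"ay":0,"az":0,"tx":0,"ty":57.8,"tz":-68.9,"fingers":1},{"ax":0,"ay":0,"az":0,"tx":0,"ty":70,"tz":-70,"fingers":1},{"ax":0,"ay":0,"az":0,"tx":0,"ty":70,"tz":-70,"fingers":1}]'
python3 - <<'E'
from h import *
w=snap('wrist','w14.png'); im=snap('scene','s14.png')
a=cv2.resize(im[170:290,250:410],(800,600),interpolation=cv2.INTER_CUBIC)
cv2.imwrite('pics/s14c.png',a[:,:,::-1])
E
```

```text
clock: 16.8
position: [0.5192, -0.0341, 0.1167]
ee_rot: [[0.0, -0.964, 0.266], [-0.001, 0.266, 0.964], [-1.0, -0.0, -0.001]]
force: [-0.8, 0.0, 4.0]
opening: 0.217
```

View pics/w14.png

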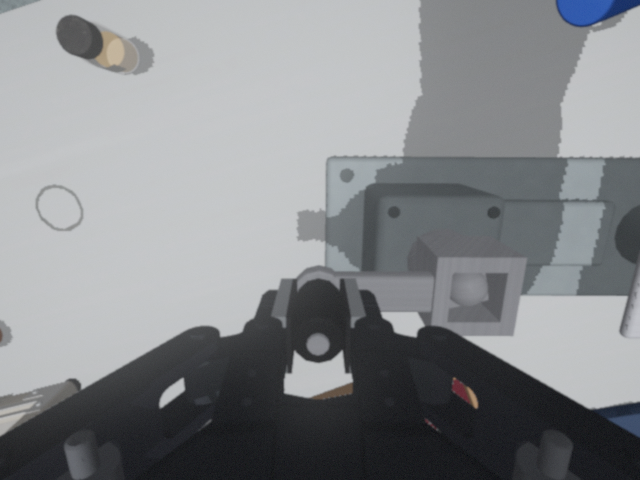

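View pics/s14c.png

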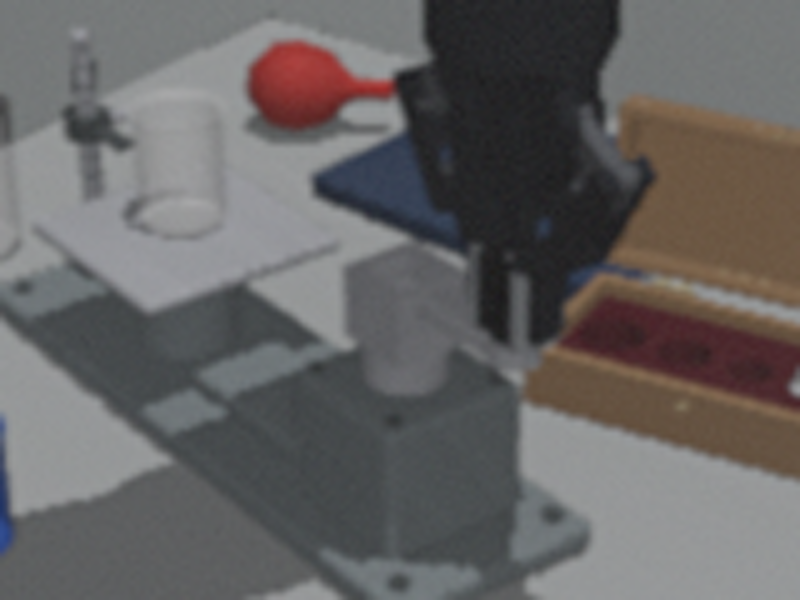

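The crank has turned 90°, the hub stayed down, the grip is held, and the stage has started to rise. I go on by half a turn.

```bash
python3 -m creep '[{"ax":0,"ay":0,"az":0,"tx":0,"ty":6.1,"tz":0.3,"fingers":1},{"ax":0,"ay":0,"az":0,"tx":0,"ty":12.2,"tz":1.1,"fingers":1},{"ax":0,"ay":0,"az":0,"tx":0,"ty":23.9,"tz":4.2,"fingers":1},{"ax":0,"ay":0,"az":0,"tx":0,"ty":35,"tz":9.4,"fingers":1},{"ax":0,"ay":0,"az":0,"tx":0,"ty":45,"tz":16.4,"fingers":1},{"ax":0,"ay":0,"az":0,"tx":0,"ty":53.6,"tz":25,"fingers":1},{"ax":0,"ay":0,"az":0,"tx":0,"ty":60.6,"tz":35,"fingers":1},{"ax":0,"ay":0,"az":0,"tx":0,"ty":65.8,"tz":46.1,"fingers":1},{"ax":0,"ay":0,"az":0,"tx":0,"ty":68.9,"tz":57.8,"fingers":1},{"ax":0,"ay":0,"az":0,"tx":0,"ty":70,"tz":70,"fingers":1},{"ax":0,"ay":0,"az":0,"tx":0,"ty":68.9,"tz":82.2,"fingers":1},{"ax":0,"ay":0,"az":0,"tx":0,"ty":65.8,"tz":93.9,"fingers":1},{"ax":0,"ay":0,"az":0,"tx":0,"ty":60.6,"tz":105,"fingers":1},{"ax":0,"ay":0,"az":0,"tx":0,"ty":53.6,"tz":115,"fingers":1},{"ax":0,"ay":0,"az":0,"tx":0,"ty":45,"tz":123.6,"fingers":1},{"ax":0,"ay":0,"az":0,"tx":0,"ty":35,"tz":130.6,"fingers":1},{"ax":0,"ay":0,"az":0,"tx":0,"ty":23.9,"tz":135.8,"fingers":1},{"ax":0,"ay":0,"az":0,"tx":0,"ty":12.2,"tz":138.9,"fingers":1},{"ax":0,"ay":0,"az":0,"tx":0,"ty":0,"tz":140,"fingers":1}]'
python3 - <<'E'
from h import *
w=snap('wrist','w15.png'); im=snap('scene','s15.png')
a=cv2.resize(im[170:290,250:410],(800,600),interpolation=cv2.INTER_CUBIC)
cv2.imwrite('pics/s15c.png',a[:,:,::-1])
E
```

```text
clock: 18.48
position: [0.5583, 0.1014, 0.1163]
ee_rot: [[-0.001, -0.964, 0.264], [-0.002, 0.264, 0.964], [-1.0, 0.0, -0.002]]
force: [-5.0, -4.8, 6.2]
opening: 0.219
```

View pics/w15.png

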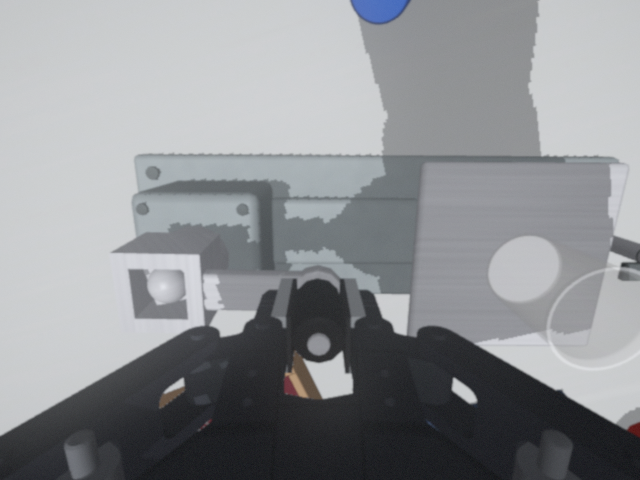

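View pics/s15c.png

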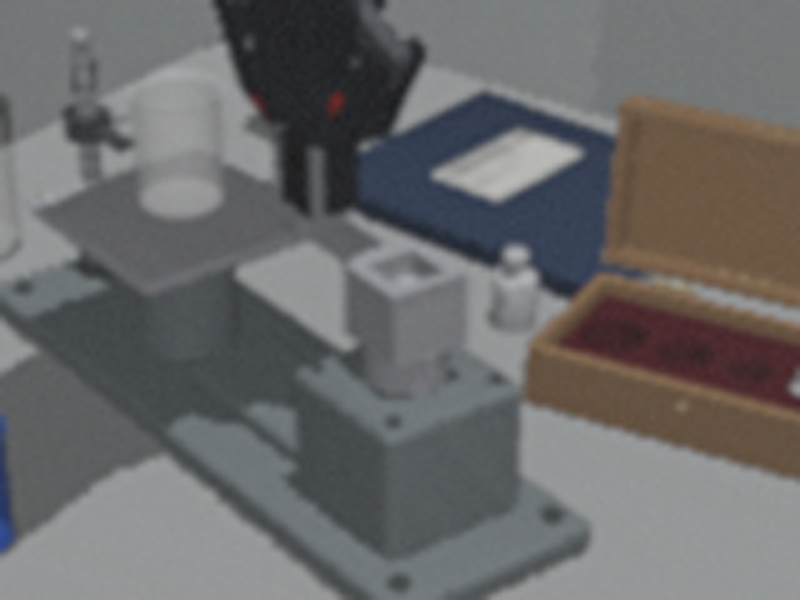

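The stage is up about 14 mm, the beaker stands at (180,165) in the scene crop, and the hub is still down. I wind another quarter, to one full turn.

```bash
python3 -m creep '[{"ax":0,"ay":0,"az":0,"tx":0,"ty":-6.1,"tz":-0.3,"fingers":1},{"ax":0,"ay":0,"az":0,"tx":0,"ty":-12.2,"tz":-1.1,"fingers":1},{"ax":0,"ay":0,"az":0,"tx":0,"ty":-23.9,"tz":-4.2,"fingers":1},{"ax":0,"ay":0,"az":0,"tx":0,"ty":-35,"tz":-9.4,"fingers":1},{"ax":0,"ay":0,"az":0,"tx":0,"ty":-45,"tz":-16.4,"fingers":1},{"ax":0,"ay":0,"az":0,"tx":0,"ty":-53.6,"tz":-25,"fingers":1},{"ax":0,"ay":0,"az":0,"tx":0,"ty":-60.6,"tz":-35,"fingers":1},{"ax":0,"ay":0,"az":0,"tx":0,"ty":-65.8,"tz":-46.1,"fingers":1},{"ax":0,"ay":0,"az":0,"tx":0,"ty":-68.9,"tz":-57.8,"fingers":1},{"ax":0,"ay":0,"az":0,"tx":0,"ty":-70,"tz":-70,"fingers":1},{"ax":0,"ay":0,"az":0,"tx":0,"ty":-70,"tz":-70,"fingers":1}]'
python3 - <<'E'
from h import *
im=snap('scene','s16.png');t=snap('top','t16.png')
a=cv2.resize(im[165:240,245:345],(800,600),interpolation=cv2.INTER_CUBIC)
cv2.imwrite('pics/s16c.png',a[:,:,::-1])
a=cv2.resize(t[180:255,185:285],(800,600),interpolation=cv2.INTER_CUBIC)
cv2.imwrite('pics/t16c.png',a[:,:,::-1])
E
```

```text
clock: 19.5
position: [0.606, 0.014, 0.1156]
ee_rot: [[-0.002, -0.964, 0.266], [-0.0, 0.266, 0.964], [-1.0, 0.002, -0.001]]
force: [-3.4, 0.2, 3.2]
opening: 0.215
```

View pics/s16c.png

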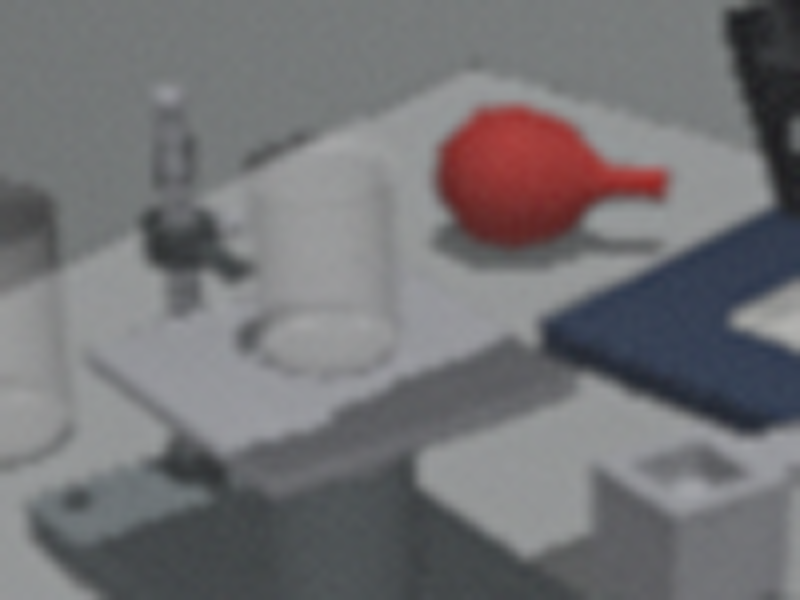

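View pics/t16c.png

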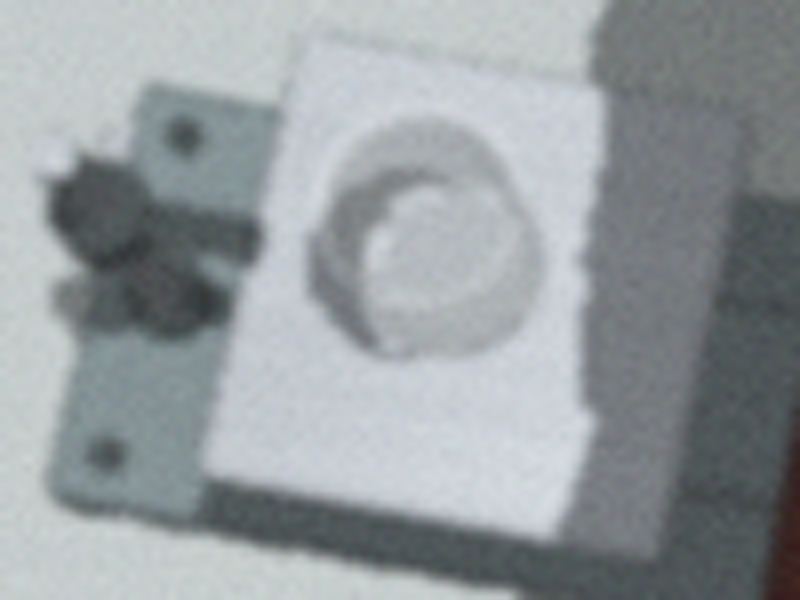

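One full turn is done, with the stage up about 19 mm nominally. In the scene crop the index tip at about (245,265) is still clearly above the stage edge at about (257,313). I wind one more quarter, still below the lowest index estimate of +25 mm, then let go and look closely.

```bash
python3 -m creep '[{"ax":0,"ay":0,"az":0,"tx":0,"ty":0.3,"tz":-6,"fingers":1},{"ax":0,"ay":0,"az":0,"tx":0,"ty":1.1,"tz":-12.2,"fingers":1},{"ax":0,"ay":0,"az":0,"tx":0,"ty":4.2,"tz":-23.9,"fingers":1},{"ax":0,"ay":0,"az":0,"tx":0,"ty":9.4,"tz":-35,"fingers":1},{"ax":0,"ay":0,"az":0,"tx":0,"ty":16.4,"tz":-45,"fingers":1},{"ax":0,"ay":0,"az":0,"tx":0,"ty":25,"tz":-53.6,"fingers":1},{"ax":0,"ay":0,"az":0,"tx":0,"ty":35,"tz":-60.6,"fingers":1},{"ax":0,"ay":0,"az":0,"tx":0,"ty":46.1,"tz":-65.8,"fingers":1},{"ax":0,"ay":0,"az":0,"tx":0,"ty":57.8,"tz":-68.9,"fingers":1},{"ax":0,"ay":0,"az":0,"tx":0,"ty":70,"tz":-70,"fingers":1},{"ax":0,"ay":0,"az":0,"tx":0,"ty":70,"tz":-70,"fingers":1}]'
python3 - <<'E'
from h import *
w=snap('wrist','w17.png');im=snap('scene','s17.png');t=snap('top','t17.png')
a=cv2.resize(im[165:240,245:345],(800,600),interpolation=cv2.INTER_CUBIC)
cv2.imwrite('pics/s17c.png',a[:,:,::-1])
E
```

```text
clock: 20.52
position: [0.5195, -0.0342, 0.1167]
ee_rot: [[0.001, -0.964, 0.265], [-0.001, 0.265, 0.964], [-1.0, -0.001, -0.001]]
force: [-0.2, -0.2, 3.2]
opening: 0.219
```

View pics/s17c.png

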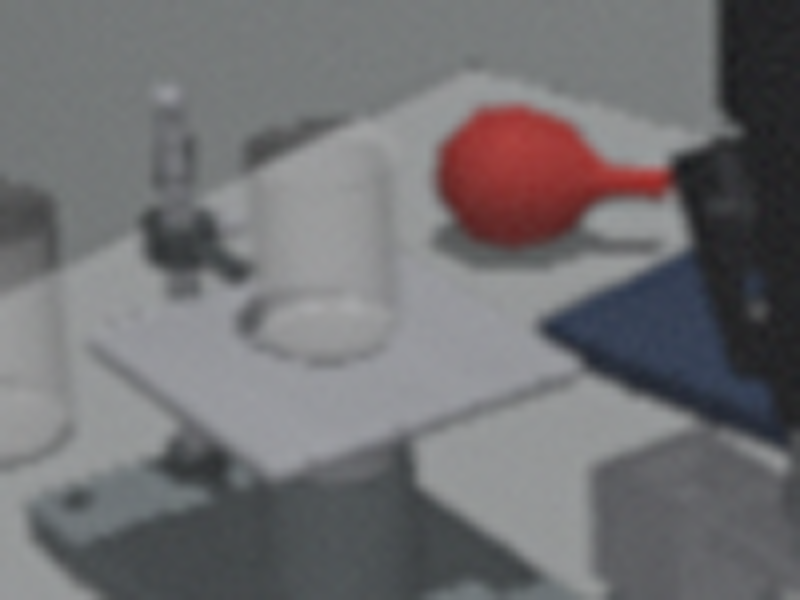

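View pics/w17.png

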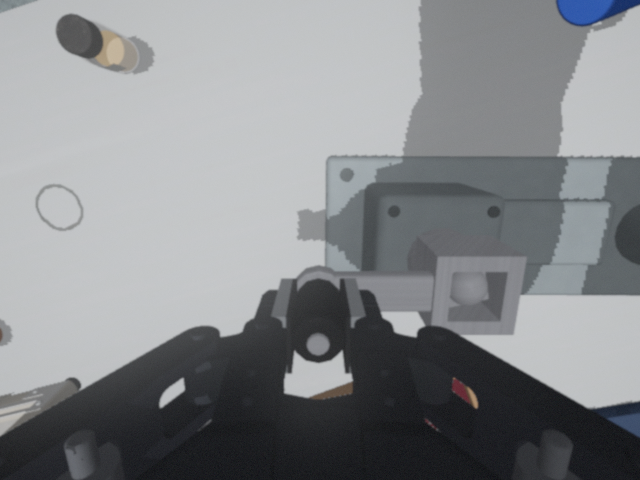

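In the scene crop the stage edge midpoint is at about (250,298) and the index tip top at about (242,262), which leaves about 10 mm to go. To measure it well I let go, rise, and bring the wrist camera round for an oblique view.

```bash
python3 -m creep '[{"ax":0,"ay":0,"az":0,"tx":0,"ty":0,"tz":0,"fingers":-1},{"ax":0,"ay":0,"az":0,"tx":0,"ty":0,"tz":0,"fingers":-1},{"ax":0,"ay":0,"az":0,"tx":0,"ty":0,"tz":0,"fingers":-1},{"ax":0,"ay":0,"az":0,"tx":0,"ty":0,"tz":0,"fingers":-1},{"ax":0,"ay":0,"az":0,"tx":0,"ty":0,"tz":0,"fingers":-1},{"ax":0,"ay":0,"az":0,"tx":0,"ty":0,"tz":0,"fingers":-1},{"ax":0,"ay":0,"az":0,"tx":0,"ty":0,"tz":0,"fingers":-1},{"ax":0,"ay":0,"az":0,"tx":-15,"ty":0,"tz":0,"fingers":-1},{"ax":0,"ay":0,"az":0,"tx":-40,"ty":0,"tz":0,"fingers":-1},{"ax":0,"ay":0,"az":0,"tx":-70,"ty":0,"tz":0,"fingers":-1},{"ax":0,"ay":0,"az":0,"tx":-90,"ty":0,"tz":0,"fingers":-1},{"ax":0,"ay":0,"az":0,"tx":-90,"ty":15,"tz":35,"fingers":-1},{"ax":0,"ay":0,"az":0,"tx":-90,"ty":30,"tz":70,"fingers":-1},{"ax":0,"ay":0,"az":0,"tx":-90,"ty":45,"tz":105,"fingers":-1},{"ax":0,"ay":0,"az":0,"tx":-90,"ty":60,"tz":140,"fingers":-1},{"ax":0,"ay":0,"az":0,"tx":-90,"ty":75,"tz":175,"fingers":-1},{"ax":0,"ay":0,"az":0,"tx":-90,"ty":90,"tz":210,"fingers":-1},{"ax":0,"ay":0,"az":0,"tx":-90,"ty":105,"tz":245,"fingers":-1},{"ax":0,"ay":0,"az":0,"tx":-90,"ty":115,"tz":280,"fingers":-1},{"ax":0,"ay":0,"az":0,"tx":-90,"ty":120,"tz":310,"fingers":-1}]'
python3 -m creep '[{"ax":0,"ay":0,"az":-6,"tx":0,"ty":0,"tz":0,"fingers":-1},{"ax":0,"ay":0,"az":-12,"tx":0,"ty":0,"tz":0,"fingers":-1},{"ax":0,"ay":0,"az":-18,"tx":0,"ty":0,"tz":0,"fingers":-1},{"ax":0,"ay":0,"az":-24,"tx":0,"ty":0,"tz":0,"fingers":-1},{"ax":0,"ay":0,"az":-30,"tx":0,"ty":0,"tz":0,"fingers":-1},{"ax":0,"ay":0,"az":-36,"tx":0,"ty":0,"tz":0,"fingers":-1},{"ax":0,"ay":0,"az":-42,"tx":0,"ty":0,"tz":0,"fingers":-1},{"ax":0,"ay":0,"az":-45,"tx":0,"ty":0,"tz":0,"fingers":-1},{"ax":0,"ay":0,"az":-45,"tx":0,"ty":0,"tz":0,"fingers":-1},{"ax":0,"ay":0,"az":-45,"tx":0,"ty":0,"tz":0,"fingers":-1}]'
python3 - <<'E'
from h import *
st=manip.state();print(st['qpos'],st['position'])
np.savez('st18.npz',p=st['position'],R=st['ee_rot'])
w=snap('wrist','w18.png');im=snap('scene','s18.png')
E
```

```text
clock: 22.33
position: [0.4861, 0.3001, 0.2064]
ee_rot: [[0.0, -0.965, 0.263], [0.0, 0.263, 0.965], [-1.0, -0.0, 0.0]]
force: [0.8, 0.2, 1.2]
opening: 0.998
clock: 23.17
position: [0.4864, 0.2978, 0.2057]
ee_rot: [[0.681, -0.683, 0.263], [-0.186, 0.186, 0.965], [-0.708, -0.706, -0.0]]
force: [0.3, -1.1, 0.6]
opening: 1.002
[ 0.63276649 -0.62573863 -0.7424984   0.89907436 -0.58557971  0.7279522 ] [0.48637458 0.29780915 0.20574686]
```

View pics/w18.png

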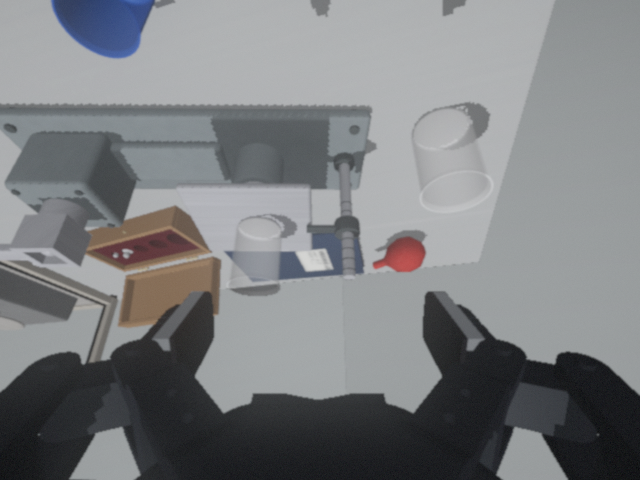

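The wrist view is upside down: lift base at the top, post (345,160)–(350,275), index finger at (310–338,228), stage slab (180–312,187–250), beaker (258,250). I crop it, turned the right way up.

Run:
```python
from h import *
im=cv2.imread('pics/w18.png')[170:290,220:380]
a=cv2.resize(im,(800,600),interpolation=cv2.INTER_CUBIC); cv2.imwrite('pics/w18c.png',a)
```

```text
(no output)
```

View pics/w18c.png

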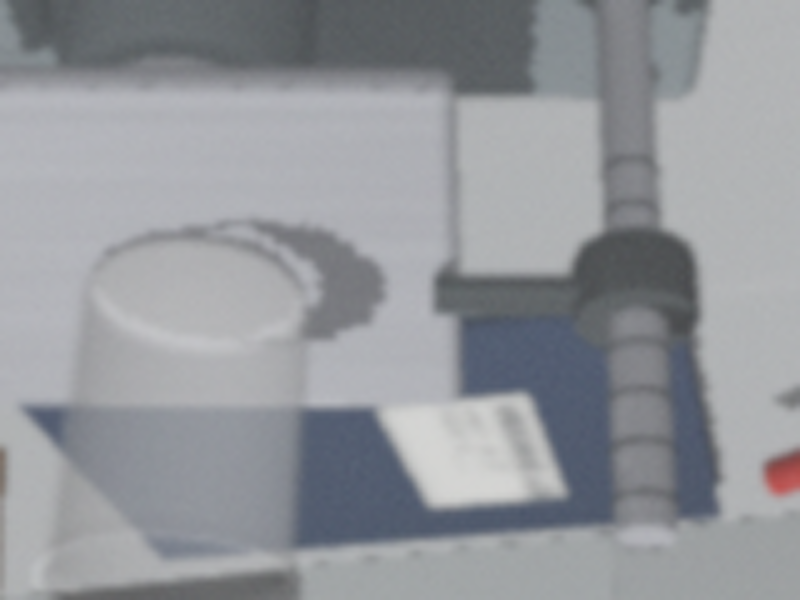

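Run:
```python
from h import *
from scipy.optimize import least_squares
d=np.load('st18.npz');st={'position':d['p'],'ee_rot':d['R']}
K,E=ext('wrist',st)
c=lambda q:(np.array(proj(K,E,q))-[220,170])*5
print('pred post top',c(L(0,.268,.152)),'obs (645,540)')
for z in(.095,.1,.105): print(z,'stage near',c(L(-.055,.235,z)),'far',c(L(.055,.235,z)))
for z in(.1,.105,.11): print(z,'tip near',c(L(-.005,.240,z)),'far',c(L(.005,.240,z)))
# joint fit: dx,dy,dyaw common, zs, zi ; post top constraint
def Lt(v,x,y,z):
    a=v[2];x,y=x*np.cos(a)-y*np.sin(a),x*np.sin(a)+y*np.cos(a); return L(x+v[0],y+v[1],z)
obs=lambda v:[(Lt(v,-.055,.235,v[3]),(452,88)),(Lt(v,.055,.235,v[3]),(459,404)),(Lt(v,-.005,.240,v[4]),(437,279)),(Lt(v,.005,.240,v[4]),(437,315)),(Lt(v,0,.268,.152),(645,535))]
f=lambda v:np.concatenate([np.concatenate([c(p)-o for p,o in obs(v)])/5,np.array(v[:2])/.003,[v[2]/.02]])
r=least_squares(f,[0,0,0,.1,.105]);print(r.x,np.round(r.fun,2))
```

```text
pred post top [646.40438721 536.27945972] obs (645,540)
0.095 stage near [454.87772195  75.67045396] far [461.94509316 391.58809403]
0.1 stage near [454.53862188 100.5279149 ] far [461.73837363 412.20162033]
0.105 stage near [454.19351763 125.82550785] far [461.52892947 433.08683947]
0.1 tip near [485.33971335 265.04859802] far [485.275811   292.78518181]
0.105 tip near [485.27707447 288.18972182] far [485.2143425  315.52470745]
0.11 tip near [485.21346888 311.68798927] far [485.15195048 338.60588267]
[-0.00230517 -0.00364166 -0.00607912  0.09823095  0.10451101] [-3.61  0.05 -3.15 -0.21  5.72  0.89  5.74 -0.81 -3.88 -0.06 -0.77 -1.21
 -0.3 ]
```

Run:
```python
from h import *
a=cv2.resize(cv2.imread('pics/w18.png')[212:248,296:344],(480,360),interpolation=cv2.INTER_NEAREST)
b=cv2.resize(cv2.imread('pics/w11.png')[190:250,580:640],(320,320),interpolation=cv2.INTER_CUBIC)
b=np.vstack([b,np.zeros((40,320,3),np.uint8)])
cv2.imwrite('pics/z.png',np.hstack([a,b]))
t=cv2.imread('pics/t17.png')
cv2.imwrite('pics/t17z.png',cv2.resize(t[190:230,185:235],(750,600),interpolation=cv2.INTER_CUBIC))
```

```text
(no output)
```

View pics/z.png

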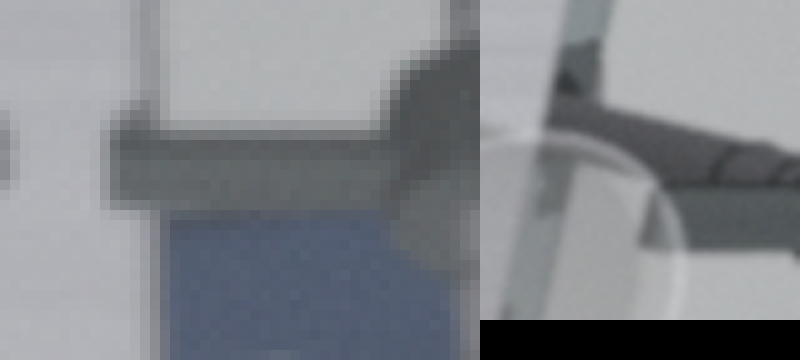

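View pics/t17z.png

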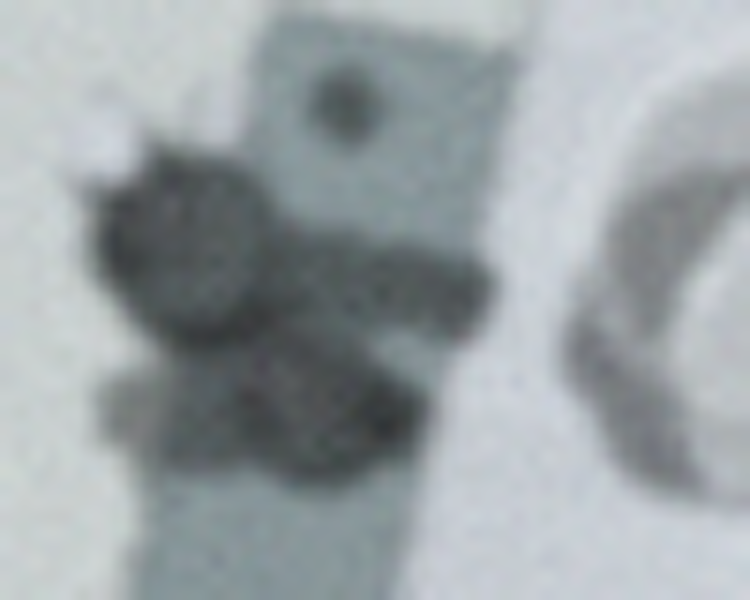

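Run:
```python
from h import *
inv=lambda w:(np.round([(w-LO)@LX*1000,(w-LO)@LY*1000],1))
d=np.load('st11.npz');K,E=ext('wrist',{'position':d['p'],'ee_rot':d['R']})
for z in(.1,.105,.11): print('w11 tip',z,inv(onz(K,E,611,231,z)))
print('w11 stage right corners z.075', inv(onz(K,E,606,157,.075)),inv(onz(K,E,578,279,.075)))
K,E=ext('top')
for z in(.1,.105,.11): print('top tip',z,inv(onz(K,E,185+488/15,190+290/15,z)))
for z in(.095,.099,.103):print('t17 stage edge',z,inv(onz(K,E,185+520/15,190+75/15,z)),inv(onz(K,E,185+405/15,190+580/15,z)))
d=np.load('st18.npz');K,E=ext('wrist',{'position':d['p'],'ee_rot':d['R']})
for z in(.1,.105,.11): print('w18 tip near/far',z,inv(onz(K,E,307,225.5,z)),inv(onz(K,E,307,233,z)))
for z in(.096,.099,.102): print('w18 edge',z,inv(onz(K,E,310.4,187.6,z)),inv(onz(K,E,311.8,250.8,z)))
# triangulate tip top-centre between top and wrist views
Kt,Et=ext('top');Ks,Es=ext('scene')
tw=ray(K,E,307,229.5);tt=ray(Kt,Et,185+488/15,190+290/15);ts=ray(Ks,Es,245+29.5,165+32.8)
for a,b,n in((tw,tt,'w-t'),(tw,ts,'w-s'),(tt,ts,'t-s')):
    q,e=tri(a,b);print(n,inv(q),q[2],e)
```

```text
w11 tip 0.1 [  1.7 232.3]
w11 tip 0.105 [  0.4 228. ]
w11 tip 0.11 [ -0.9 223.7]
w11 stage right corners z.075 [-54.3 235.6] [ 52.8 234.4]
top tip 0.1 [  2.5 229.6]
top tip 0.105 [  1.4 228.5]
top tip 0.11 [  0.3 227.3]
t17 stage edge 0.095 [ 31.5 233. ] [-34.4 232.7]
t17 stage edge 0.099 [ 30.5 232.1] [-35.1 231.7]
t17 stage edge 0.103 [ 29.5 231.2] [-35.8 230.8]
w18 tip near/far 0.1 [ -0.5 230.6] [ 13.5 230.2]
w18 tip near/far 0.105 [ -8.7 230.8] [  4.9 230.5]
w18 tip near/far 0.11 [-16.9 231.1] [ -3.8 230.8]
w18 edge 0.096 [-53.1 234.5] [ 58.9 234.3]
w18 edge 0.099 [-57.  234.6] [ 53.1 234.4]
w18 edge 0.102 [-60.9 234.7] [ 47.3 234.5]
w-t [  2.2 229.8] 0.10247587960337157 0.001522647141773084
w-s [ -0.9 230.8] 0.10526816481849977 0.0012421552717231858
t-s [-2.000e-01  2.286e+02] 0.10680022883070595 0.002757716764507572
```

Three views agree that the index tip lies at lift y of about 230 mm. So it reaches about 5 mm over the plate's edge, not 5 mm short of it, and I'll approach gently in case it touches. The stage top is at about 0.099 and the finger top at about 0.1065, leaving about 7–8 mm. I go back to the grip by the same way.

```bash
python3 -m creep '[{"ax":0,"ay":0,"az":7,"tx":0,"ty":0,"tz":0,"fingers":-1},{"ax":0,"ay":0,"az":14,"tx":0,"ty":0,"tz":0,"fingers":-1},{"ax":0,"ay":0,"az":21,"tx":0,"ty":0,"tz":0,"fingers":-1},{"ax":0,"ay":0,"az":28,"tx":0,"ty":0,"tz":0,"fingers":-1},{"ax":0,"ay":0,"az":35,"tx":0,"ty":0,"tz":0,"fingers":-1},{"ax":0,"ay":0,"az":42,"tx":0,"ty":0,"tz":0,"fingers":-1},{"ax":0,"ay":0,"az":45,"tx":0,"ty":0,"tz":0,"fingers":-1},{"ax":0,"ay":0,"az":45,"tx":0,"ty":0,"tz":0,"fingers":-1}]'
python3 -m creep '[{"ax":0,"ay":0,"az":0,"tx":0,"ty":-5,"tz":-30,"fingers":-1},{"ax":0,"ay":0,"az":0,"tx":0,"ty":-15,"tz":-65,"fingers":-1},{"ax":0,"ay":0,"az":0,"tx":0,"ty":-30,"tz":-100,"fingers":-1},{"ax":0,"ay":0,"az":0,"tx":0,"ty":-45,"tz":-135,"fingers":-1},{"ax":0,"ay":0,"az":0,"tx":0,"ty":-60,"tz":-170,"fingers":-1},{"ax":0,"ay":0,"az":0,"tx":0,"ty":-75,"tz":-205,"fingers":-1},{"ax":0,"ay":0,"az":0,"tx":0,"ty":-90,"tz":-240,"fingers":-1},{"ax":0,"ay":0,"az":0,"tx":0,"ty":-105,"tz":-275,"fingers":-1},{"ax":0,"ay":0,"az":0,"tx":0,"ty":-116,"tz":-300,"fingers":-1},{"ax":0,"ay":0,"az":0,"tx":0,"ty":-120,"tz":-310,"fingers":-1},{"ax":0,"ay":0,"az":0,"tx":0,"ty":-120,"tz":-310,"fingers":-1},{"ax":0,"ay":0,"az":0,"tx":0,"ty":-120,"tz":-310,"fingers":-1}]'
python3 - <<'E'
from h import *
st=manip.state();K,E=ext('wrist',st);w=snap('wrist','w19.png')
R=np.array(st['ee_rot']);p=np.array(st['position'])
for d in manip.boxes_of('wrist','crank_grip'):
    q=(E@np.append(d['location'],1))[:3];print(round(d['score'],2),q,proj(K,E,q),(R.T@(q-p))*1000)
E
```

```text
clock: 23.93
position: [0.4903, 0.2956, 0.2055]
ee_rot: [[-0.005, -0.963, 0.27], [0.001, 0.27, 0.963], [-1.0, 0.005, -0.0]]
force: [0.7, -0.3, 0.1]
opening: 1.007
clock: 24.93
position: [0.5208, -0.0332, 0.2066]
ee_rot: [[0.001, -0.964, 0.266], [-0.0, 0.266, 0.964], [-1.0, -0.001, 0.0]]
force: [-0.3, -0.1, 0.2]
opening: 1.0
0.7 [ 0.51714165 -0.03516058  0.17068998] (np.float64(314.229293117468), np.float64(255.08522374465804)) [35.9089701   3.07534828 -2.88857603]
```

View pics/w19.png

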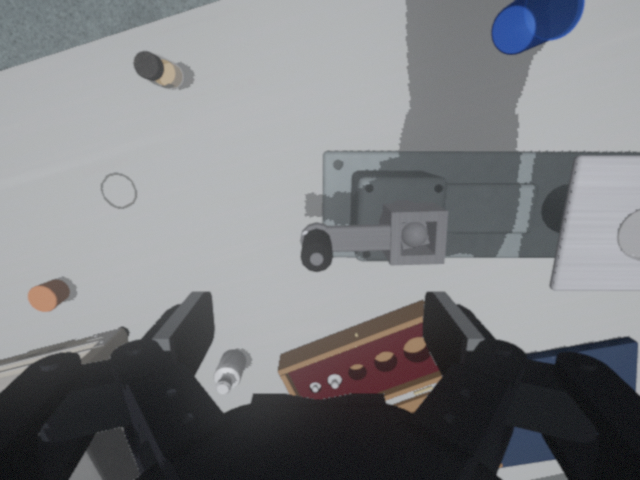

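The grip at (316,258) is where I left it, and the crank is still down on the shaft. I go down and take it.

```bash
python3 -m creep '[{"ax":0,"ay":0,"az":0,"tx":25,"ty":0,"tz":0,"fingers":-1},{"ax":0,"ay":0,"az":0,"tx":50,"ty":0,"tz":-0.5,"fingers":-1},{"ax":0,"ay":0,"az":0,"tx":70,"ty":0,"tz":-1,"fingers":-1},{"ax":0,"ay":0,"az":0,"tx":84,"ty":0,"tz":-1,"fingers":-1},{"ax":0,"ay":0,"az":0,"tx":90,"ty":0,"tz":-1,"fingers":-1},{"ax":0,"ay":0,"az":0,"tx":90,"ty":0,"tz":-1,"fingers":1},{"ax":0,"ay":0,"az":0,"tx":90,"ty":0,"tz":-1,"fingers":1},{"ax":0,"ay":0,"az":0,"tx":90,"ty":0,"tz":-1,"fingers":1},{"ax":0,"ay":0,"az":0,"tx":90,"ty":0,"tz":-1,"fingers":1},{"ax":0,"ay":0,"az":0,"tx":90,"ty":0,"tz":-1,"fingers":1},{"ax":0,"ay":0,"az":0,"tx":90,"ty":0,"tz":-1,"fingers":1},{"ax":0,"ay":0,"az":0,"tx":90,"ty":0,"tz":-1,"fingers":1},{"ax":0,"ay":0,"az":0,"tx":90,"ty":0,"tz":-1,"fingers":1}]'
```

```text
clock: 26.12
position: [0.521, -0.0345, 0.1169]
ee_rot: [[0.001, -0.964, 0.265], [-0.001, 0.265, 0.964], [-1.0, -0.001, -0.0]]
force: [-0.3, -0.6, 5.6]
opening: 0.215
```

It is held again. I wind 50° (about 2.8 mm) first.

```bash
python3 -m creep '[{"ax":0,"ay":0,"az":0,"tx":0,"ty":6.1,"tz":0.3,"fingers":1},{"ax":0,"ay":0,"az":0,"tx":0,"ty":12.2,"tz":1.1,"fingers":1},{"ax":0,"ay":0,"az":0,"tx":0,"ty":23.9,"tz":4.2,"fingers":1},{"ax":0,"ay":0,"az":0,"tx":0,"ty":35,"tz":9.4,"fingers":1},{"ax":0,"ay":0,"az":0,"tx":0,"ty":45,"tz":16.4,"fingers":1},{"ax":0,"ay":0,"az":0,"tx":0,"ty":53.6,"tz":25,"fingers":1},{"ax":0,"ay":0,"az":0,"tx":0,"ty":53.6,"tz":25,"fingers":1}]'
python3 - <<'E'
from h import *
im=snap('scene','s20.png');t=snap('top','t20.png')
a=cv2.resize(im[175:225,245:295],(400,400),interpolation=cv2.INTER_CUBIC)
b=cv2.resize(t[190:230,185:225],(400,400),interpolation=cv2.INTER_CUBIC)
cv2.imwrite('pics/c20.png',np.hstack([a,b])[:,:,::-1])
E
```

```text
clock: 26.7
position: [0.4739, 0.0047, 0.1169]
ee_rot: [[-0.001, -0.964, 0.264], [-0.001, 0.264, 0.964], [-1.0, 0.001, -0.001]]
force: [-6.2, -3.0, 9.3]
opening: 0.216
```

View pics/c20.png

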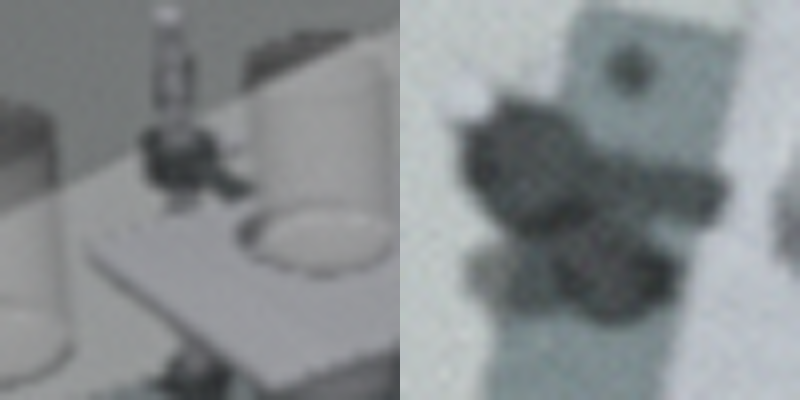

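The force is purely radial, about 7 N, with no added winding load. I go on by 20°, about 1.1 mm.

```bash
python3 -m creep '[{"ax":0,"ay":0,"az":0,"tx":0,"ty":3.7,"tz":4.9,"fingers":1},{"ax":0,"ay":0,"az":0,"tx":0,"ty":7,"tz":10,"fingers":1},{"ax":0,"ay":0,"az":0,"tx":0,"ty":9.8,"tz":15.4,"fingers":1},{"ax":0,"ay":0,"az":0,"tx":0,"ty":12.2,"tz":21.1,"fingers":1},{"ax":0,"ay":0,"az":0,"tx":0,"ty":12.2,"tz":21.1,"fingers":1}]'
python3 - <<'E'
from h import *
im=snap('scene','s21.png');t=snap('top','t21.png')
a=cv2.resize(im[175:225,245:295],(400,400),interpolation=cv2.INTER_CUBIC)
b=cv2.imread('pics/s20.png')[175:225,245:295];b=cv2.resize(b,(400,400),interpolation=cv2.INTER_CUBIC)
cv2.imwrite('pics/c21.png',np.hstack([a[:,:,::-1],b]))
E
```

```text
clock: 27.22
position: [0.4679, 0.028, 0.1168]
ee_rot: [[-0.002, -0.964, 0.264], [-0.001, 0.264, 0.964], [-1.0, 0.002, -0.001]]
force: [-9.5, -1.7, 11.1]
opening: 0.22
```

View pics/c21.png

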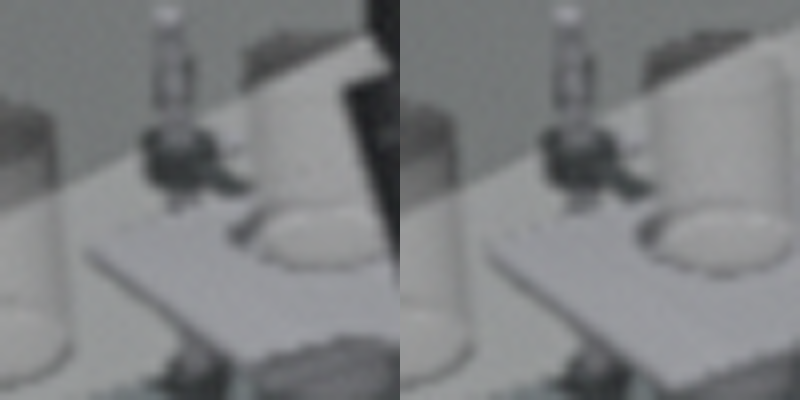

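There is still a visible gap under the finger, and the load is only radial. I take 20° more, with 1 mm outward to ease that radial force.

```bash
python3 -m creep '[{"ax":0,"ay":0,"az":0,"tx":0,"ty":2.2,"tz":5.8,"fingers":1},{"ax":0,"ay":0,"az":0,"tx":0,"ty":4.1,"tz":11.7,"fingers":1},{"ax":0,"ay":0,"az":0,"tx":0,"ty":5,"tz":17.8,"fingers":1},{"ax":0,"ay":0,"az":0,"tx":0,"ty":5.2,"tz":23.9,"fingers":1},{"ax":0,"ay":0,"az":0,"tx":0,"ty":5.2,"tz":23.9,"fingers":1}]'
python3 - <<'E'
from h import *
im=snap('scene','s22.png');t=snap('top','t22.png');w=snap('wrist','w22.png')
a=cv2.resize(im[175:225,245:295],(400,400),interpolation=cv2.INTER_CUBIC)
b=cv2.resize(t[190:230,185:225],(400,400),interpolation=cv2.INTER_CUBIC)
cv2.imwrite('pics/c22.png',np.hstack([a,b])[:,:,::-1])
E
```

```text
clock: 27.73
position: [0.47, 0.0528, 0.1167]
ee_rot: [[-0.0, -0.965, 0.264], [-0.0, 0.264, 0.965], [-1.0, 0.0, -0.0]]
force: [-4.8, 0.7, 8.2]
opening: 0.216
```

View pics/c22.png

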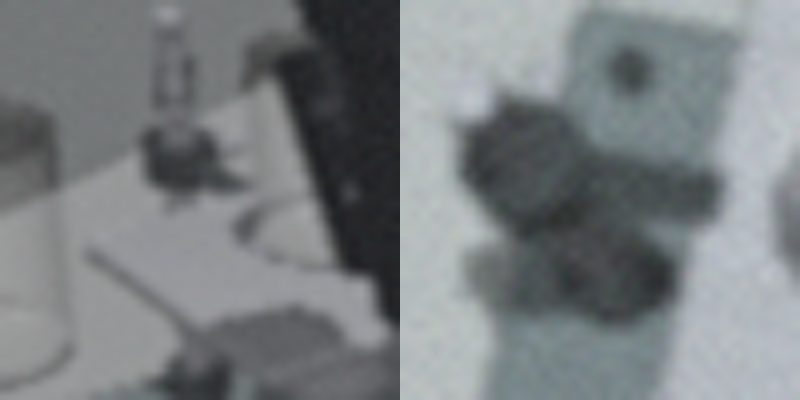

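View pics/w22.png

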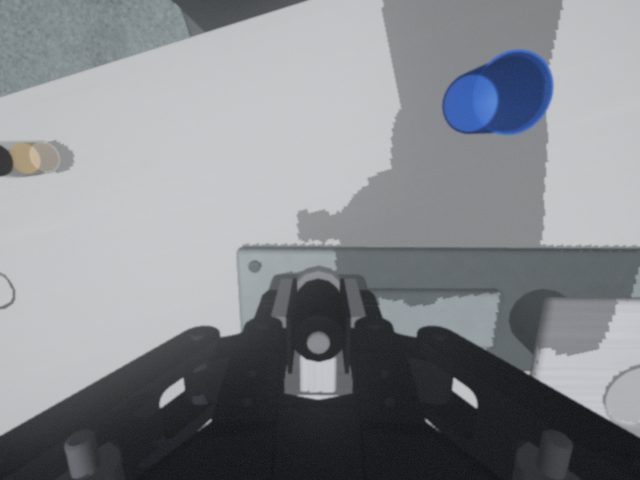

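The stage should now be near 0.104. I let go and look again, this time from a flatter angle.

```bash
python3 -m creep '[{"ax":0,"ay":0,"az":0,"tx":0,"ty":0,"tz":0,"fingers":-1},{"ax":0,"ay":0,"az":0,"tx":0,"ty":0,"tz":0,"fingers":-1},{"ax":0,"ay":0,"az":0,"tx":0,"ty":0,"tz":0,"fingers":-1},{"ax":0,"ay":0,"az":0,"tx":0,"ty":0,"tz":0,"fingers":-1},{"ax":0,"ay":0,"az":0,"tx":0,"ty":0,"tz":0,"fingers":-1},{"ax":0,"ay":0,"az":0,"tx":0,"ty":0,"tz":0,"fingers":-1},{"ax":0,"ay":0,"az":0,"tx":0,"ty":0,"tz":0,"fingers":-1},{"ax":0,"ay":0,"az":0,"tx":-15,"ty":0,"tz":0,"fingers":-1},{"ax":0,"ay":0,"az":0,"tx":-40,"ty":0,"tz":0,"fingers":-1},{"ax":0,"ay":0,"az":0,"tx":-70,"ty":0,"tz":0,"fingers":-1},{"ax":0,"ay":0,"az":0,"tx":-90,"ty":0,"tz":0,"fingers":-1},{"ax":0,"ay":0,"az":0,"tx":-90,"ty":5,"tz":30,"fingers":-1},{"ax":0,"ay":0,"az":0,"tx":-90,"ty":10,"tz":65,"fingers":-1},{"ax":0,"ay":0,"az":0,"tx":-90,"ty":15,"tz":100,"fingers":-1},{"ax":0,"ay":0,"az":0,"tx":-90,"ty":20,"tz":135,"fingers":-1},{"ax":0,"ay":0,"az":0,"tx":-90,"ty":25,"tz":170,"fingers":-1},{"ax":0,"ay":0,"az":0,"tx":-90,"ty":29,"tz":205,"fingers":-1},{"ax":0,"ay":0,"az":0,"tx":-90,"ty":29,"tz":230,"fingers":-1},{"ax":0,"ay":0,"az":0,"tx":-90,"ty":29,"tz":239,"fingers":-1},{"ax":0,"ay":0,"az":0,"tx":-90,"ty":29,"tz":239,"fingers":-1}]'
python3 -m creep '[{"ax":0,"ay":0,"az":-7,"tx":0,"ty":0,"tz":0,"fingers":-1},{"ax":0,"ay":0,"az":-14,"tx":0,"ty":0,"tz":0,"fingers":-1},{"ax":0,"ay":0,"az":-21,"tx":0,"ty":0,"tz":0,"fingers":-1},{"ax":0,"ay":0,"az":-28,"tx":5,"ty":0,"tz":0,"fingers":-1},{"ax":0,"ay":0,"az":-35,"tx":10,"ty":0,"tz":0,"fingers":-1},{"ax":0,"ay":0,"az":-42,"tx":18,"ty":0,"tz":0,"fingers":-1},{"ax":0,"ay":0,"az":-49,"tx":26,"ty":0,"tz":0,"fingers":-1},{"ax":0,"ay":0,"az":-56,"tx":34,"ty":0,"tz":0,"fingers":-1},{"ax":0,"ay":0,"az":-60,"tx":42,"ty":0,"tz":0,"fingers":-1},{"ax":0,"ay":0,"az":-60,"tx":45,"ty":0,"tz":0,"fingers":-1},{"ax":0,"ay":0,"az":-60,"tx":45,"ty":0,"tz":0,"fingers":-1},{"ax":0,"ay":0,"az":-60,"tx":45,"ty":0,"tz":0,"fingers":-1}]'
python3 - <<'E'
from h import *
st=manip.state();print(st['qpos'],st['position'])
np.savez('st23.npz',p=st['position'],R=st['ee_rot'])
w=snap('wrist','w23.png')
E
```

```text
clock: 29.55
position: [0.5057, 0.2918, 0.2056]
ee_rot: [[-0.001, -0.965, 0.262], [-0.0, 0.262, 0.965], [-1.0, 0.001, -0.0]]
force: [-0.1, -0.2, -0.6]
opening: 0.998
clock: 30.55
position: [0.5069, 0.2899, 0.1631]
ee_rot: [[0.835, -0.482, 0.266], [-0.23, 0.134, 0.964], [-0.501, -0.866, 0.002]]
force: [0.5, 0.3, 0.7]
opening: 0.998
[ 0.68575915 -0.7076342  -1.02932162  0.46365689 -0.78418896  0.61661674] [0.50693663 0.28986819 0.16309895]
```

View pics/w23.png

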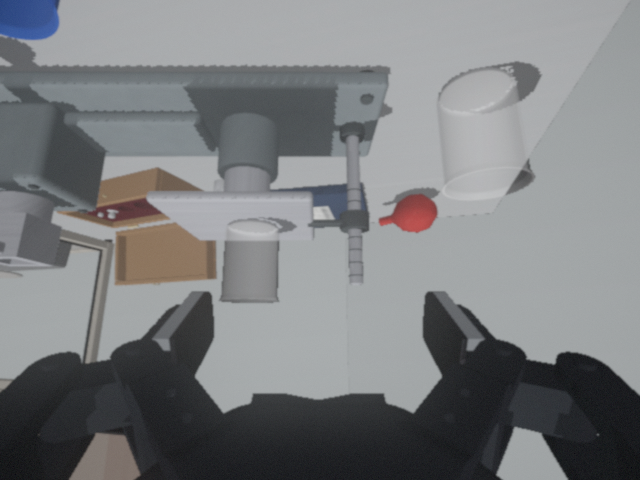

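Run:
```python
from h import *
im=cv2.imread('pics/w23.png')[180:255,280:380]
cv2.imwrite('pics/w23c.png',cv2.resize(im,(800,600),interpolation=cv2.INTER_CUBIC))
d=np.load('st23.npz');st={'position':d['p'],'ee_rot':d['R']}
K,E=ext('wrist',st)
c=lambda q:np.round((np.array(proj(K,E,q))-[280,180])*8,0)
print('post top',c(L(-.002,.268,.152)))
for z in(.1,.104,.108): print(z,'near',c(L(-.057,.235,z)),'far',c(L(.053,.235,z)),'tip near,far',c(L(-.007,.230,z)),c(L(.003,.230,z)))
```

```text
post top [612. 828.]
0.1 near [261. 105.] far [274. 447.] tip near,far [217. 293.] [220. 323.]
0.104 near [261. 151.] far [274. 480.] tip near,far [217. 332.] [220. 361.]
0.108 near [260. 198.] far [274. 512.] tip near,far [217. 371.] [220. 399.]
```

View pics/w23c.png

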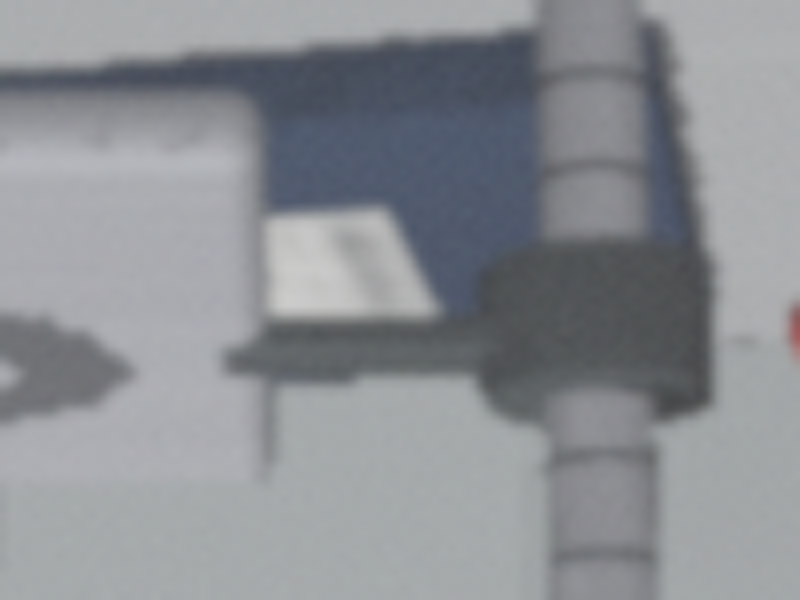

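Run:
```python
from h import *
im=cv2.imread('pics/w23.png')[214:234,302:332]
cv2.imwrite('pics/w23z.png',cv2.resize(im,(780,520),interpolation=cv2.INTER_NEAREST))
```

```text
(no output)
```

View pics/w23z.png

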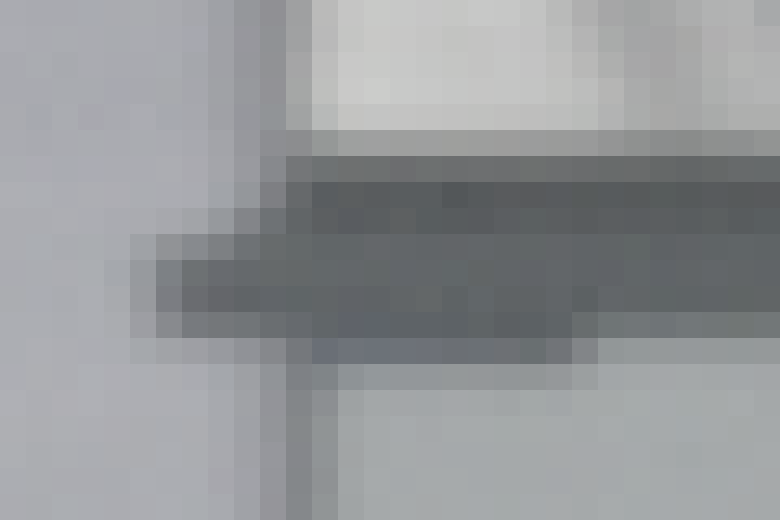

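The stage plane now hides the finger's whole side face and leaves just its 10 mm top face visible, rows 342–378 in the crop. So the stage is level or at most a little low. The waterline gives 0–0.7 mm low and the projected heights give about 2 mm low, both within 4 mm. It was not pushed: the finger top still measures 0.106. Last check of crank, beaker and bystanders.

Run:
```python
from h import *
im=snap('scene','s24.png');t=snap('top','t24.png')
a=cv2.resize(im[150:290,230:430],(800,560),interpolation=cv2.INTER_CUBIC)
cv2.imwrite('pics/s24c.png',a[:,:,::-1]); st=manip.state(); print(st['force'],st['clock'],np.abs(st['joint_vel']).max())
K,E=ext('scene')
for z in(.100,.106):print('hub bottom near corner z',z,(np.array(proj(K,E,L(-.019,-.019,z)))-[230,150])*4,'top',(np.array(proj(K,E,L(-.019,-.019,z+.034)))-[230,150])*4)
K,E=ext('top')
for n in['vial','big_weight','crank','beaker']:
    for d in manip.boxes_of('top',n):
        q=(E@np.append(d['location'],1))[:3];print(n,round(d['score'],2),np.round(q,3))
```

```text
[0.55671079 0.69129024 0.68422063] 30.7 0.011930692284517971
hub bottom near corner z 0.1 [397.04902721 373.89684469] top [396.53297701 317.50871108]
hub bottom near corner z 0.106 [396.95926073 364.08817775] top [396.44001765 307.35116319]
vial 0.69 [ 0.365 -0.131  0.052]
vial 0.26 [0.514 0.044 0.134]
big_weight 0.57 [ 0.667 -0.174  0.032]
crank 0.94 [0.516 0.045 0.139]
crank 0.18 [ 0.669 -0.176  0.03 ]
beaker 0.9 [0.617 0.4   0.046]
beaker 0.73 [0.597 0.215 0.129]
beaker 0.65 [ 0.412  0.191 -0.001]
```

View pics/s24c.png

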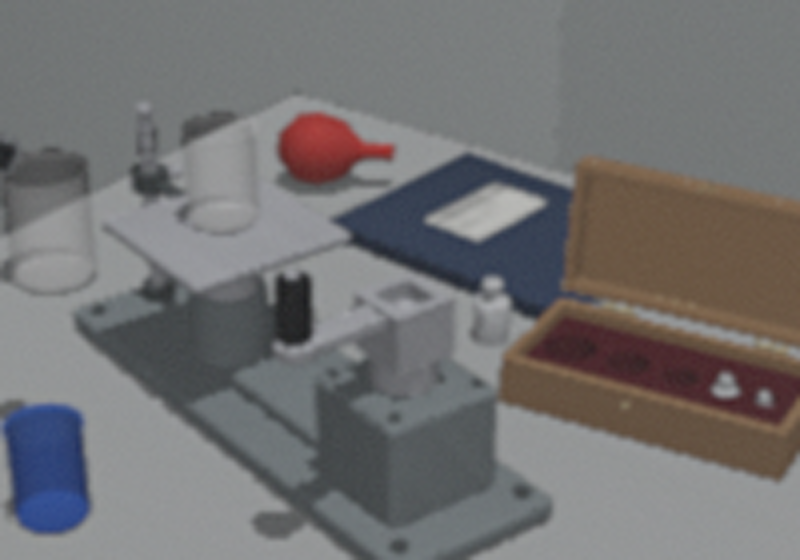

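View pics/t24.png

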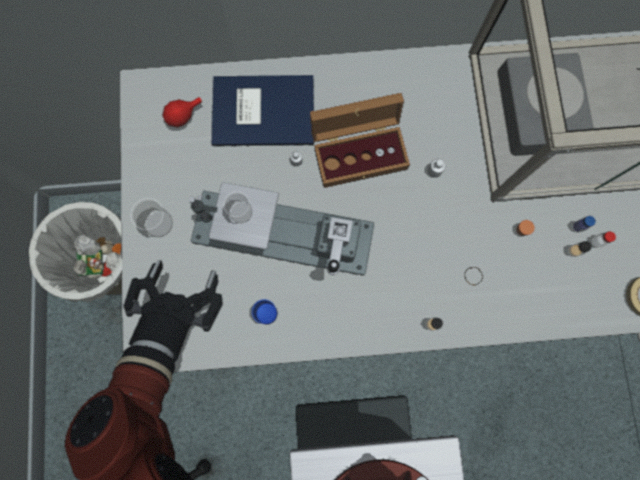

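Run:
```python
import cv2,numpy as np
r=[cv2.resize(cv2.imread(f'pics/{n}.png')[205:265,300:350],(390,468),interpolation=cv2.INTER_CUBIC) for n in('s11','s24')]
cv2.imwrite('pics/cmp.png',np.hstack(r))
```

```text
(no output)
```

View pics/cmp.png

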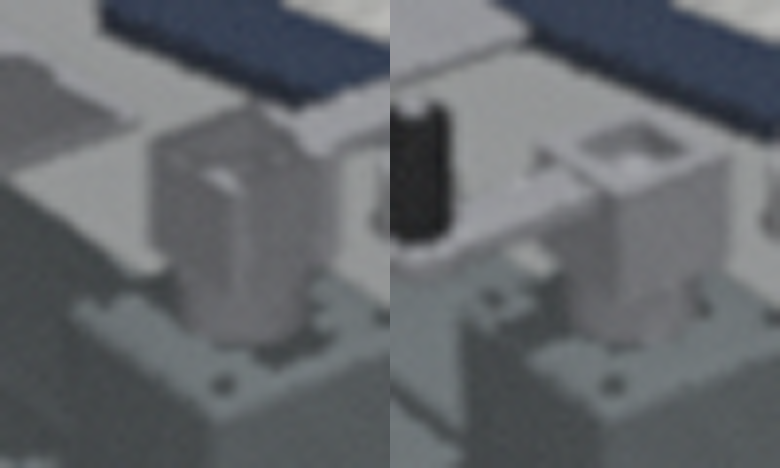

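The hub's near top corner stands at the same height as when first seated, row 190 against 192. The beaker is upright on the stage and the bystanders have not moved. The robot is clear of everything, so I hand in.

```bash
python3 -c "
from workcell import manip
print(manip.hand_in())"
```

```text
the job is handed in; nothing more can be done
None
```

I fitted the crank fully down on the shaft and let go. Then I took it by its grip and wound about 1.5 turns clockwise in two holds, released it, and handed the job in at about 31 s. The hand-in gives no verdict, so whether it passed is not confirmed.

**Last checks**
- **Stage height:** the stage top is at about 0.104 m and the finger top at about 0.106 m. The projected heights put the stage about 2 mm low, and the last close view puts it 0–0.7 mm low. Both are within the 4 mm allowed.
- **Crank:** its hub stands at the same height as when first seated, and it is let go.
- **Beaker and bystanders:** the beaker stands upright on the stage. The vial and big weight measure where they started. The small weight looks unmoved in the pictures but was not measured.
- **Index:** it shows no shift.
- **Robot:** it was clear of everything at hand-in.

**What disagreed with the description**
- **Fingertips:** the real fingertips stand about 37 mm farther back than stated. My first grasp of the hub therefore closed on nothing above it, and I corrected for that by eye.
- **Index tip:** it reaches about 5 mm over the stage plate rather than stopping 5 mm short. I saw no sign of it touching or resisting.

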